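# Rack the pump covers and renew the desiccant cartridge for dry storage

## Robot

A 6-joint arm with a two-finger parallel gripper is mounted at the origin on the work surface. World frame = base frame: x ahead of the robot, y to its left, z up, the work surface at z = 0. Lengths are in m, angles in rad, forces in N, time in s.
With the tool pointing down it reaches from about 0.35 to 0.925 m from the base axis. Payload 6.4 kg.
Tool frame: the origin (TCP) lies at the very end of the fingers, on their centre line; the grasp point (between the pads) lies 19 mm behind it; x points along the fingers, z is the direction in which the jaws open and shut, and the axes are right-handed (so a half turn about x gives the same grasp; the last joint's range is limited). The gripper opens to 85 mm and grips with 20 to 120 N. Pads are 22 mm wide; open, the fingers measure 114 mm over their backs; the gripper's body (76 mm by 85 mm) begins 54 mm behind the grasp point. The pads swing forward as they close: fully open they stand 13 mm farther back than shut.
Start: joints at [1.131, 0.245, 1.558, -0, 1.339, -0.174], TCP at [0.171, 0.627, 0.231] pointing down, gripper open.
Joint ranges: [-3.13, 3.13], [-1.02, 2.26], [0.13, 2.54], [-0.95, 4.09], [0.21, 2.88], [-2.74, 2.74]. Speed limits (rad/s): [2.57, 2.57, 3.14, 3.14, 3.14, 3.14].

## Interface

Orientations are given as [roll, pitch, yaw] about the fixed x, y, z axes, in that order (R = Rz(yaw) Ry(pitch) Rx(roll)).
In Python, from workcell import robot, optics, finder gives the robot as it stands. The module is installed in compiled form; this text tells all that it offers.
- The arm moves only by the tool jog_arm, never from a script. Its argument "commands" is a list of rows, each a list of 5 numbers: the shift along the world's x, y, z as a fraction of full scale, then the turn about the world's z as a fraction of full scale, then the opening, from 0 (shut) to 1 (fully open). In form: [[x, y, z, twist, hand], ...]. A call has 1 to 20 rows; each row shifts and turns the commanded pose from where the row before left it; what a row does not reach is not made up. Full scale, the value 1, is 40 mm for a shift and 360 degrees for a turn. A row lasts 1/12 s, in which the tool goes at most 41.7 mm and 7.16 degrees, less where a joint would pass 70% of its speed; a pose out of reach is approached as far as the arm can. A call with a number of a shift or a turn outside -1 to 1 is refused whole. A call with a gripper value outside its range is refused whole. The fingers move at their own pace and stop on an object; "squeeze" is the grip in N (left out, the last holds). Time passes only in rows, so rows that do not move let the fingers close. It gives the time, the measured TCP pose, the force and the opening at its end, in the units of the state.
- robot.read_state(): the state, without advancing time (a new reading comes with each control period).
- optics.read_camera(name): name is "scene" or "top"; returns the picture (420x560x3 uint8, red, green, blue); there is no depth.
- optics.get_calibration(name): a dict with "fx", "fy", "cx", "cy" (pixels), "k1" (the pictures are not rectified: a ray, as slopes to the right and down, at radius r is drawn at 1 + k1 r^2 times it, then the intrinsics apply), "R" (3x3) and "t" (3): a world point X has camera coordinates R X + t. Camera axes: x right, y down, z forward; pixel columns grow to the right and rows downward; lengths in m; the calibration is good to about 2 mm. A picture is of the moment at which its call begins. get_calibration takes no time and is no camera call.
- robot.close_job(): hands the job in, once; it reports no verdict.
Trained networks look in the newest picture that a camera, given by its name, has taken for a name from the list of things; names that differ only in an ending like _2 or _b are one class to them, and where a whole thing is asked for, a point or a joint stands for the part that bears it (a point fixed in the world has none). Each returns a list of dicts, best first, with "score" (0 to 1); they miss things now and then, are a little off and sometimes report something else, mostly with a low value. They report only what shows in the picture. A call takes as long as a camera call. They do not tell look-alikes from the thing itself.
- finder.spot_in(camera, target): "xyz" ([x, y, z] in m, in world coordinates, good to about 4 mm: the middle of the surface that is visible of it).
- finder.silhouettes(camera, target): "pixels" (420x560 bool, what is visible of it).
The state is a dict: "t": time; "joint_positions": joint angles; "qd": joint speeds; "effort": joint torques, N m; "ee_pos": TCP position; "eef_rot": TCP orientation; "wrist_force": force on the tool from outside, world axes, zero at the start; "wrist_torque": the same for the moment, N m; "finger_gap": finger opening in m.
Only numpy, scipy, OpenCV 4.12 (cv2) and the standard library are available. Lean on these libraries where they do the work, as an engineer would, in place of code of your own. Each camera call takes 0.05 s, during which the arm holds its last target.

## Task

Get this set of pump covers ready for dry storage: stand every cover upright between the tines of the rack, each in a slot of its own. Also change the desiccant: open the clamp on the holder, put the used cartridge in the bin, then set the fresh one (standing on the bench) upright in the holder and close the clamp fully so that it presses the cartridge home. Leave the other things on the bench where they are.

Things in the scene. Friction and masses are not known exactly. Their poses are not given: they have to be found in the camera images.
- rack: Fixed rack, origin at centre of underside. Base 190 (x) x 85 (y) x 6 mm; two rails along x at y = +-30 mm (8 mm wide, tops 30 mm up), each with 9 upright 5 mm tines at x = -80, -60 .. +80 mm, tips 85 mm up. The 8 slots between them, centred at x = -70, -50 .. +70 mm, are 15 mm clear.
- cover1_center (a point): Centre of a loose aluminium pump cover, a flat disc 100 mm across, 8 mm thick, 0.17 kg; may be absent (None). z is its axis. At the start it leans on a fixed wire easel, centre 65 mm up, tipped back 20 deg from vertical: upper rim nearer the robot, z 20 deg above level away from it. The easel's wires, 28 mm either side of the middle, end 35 mm short of the rim's top, so the top can be pinched.
- cover2_center (a point): Centre of a loose aluminium pump cover, a flat disc 100 mm across, 8 mm thick, 0.17 kg; may be absent (None). z is its axis. At the start it leans on a fixed wire easel, centre 65 mm up, tipped back 20 deg from vertical: upper rim nearer the robot, z 20 deg above level away from it. The easel's wires, 28 mm either side of the middle, end 35 mm short of the rim's top, so the top can be pinched.
- cover3_center (a point): Centre of a loose aluminium pump cover, a flat disc 100 mm across, 8 mm thick, 0.17 kg; may be absent (None). z is its axis. At the start it leans on a fixed wire easel, centre 65 mm up, tipped back 20 deg from vertical: upper rim nearer the robot, z 20 deg above level away from it. The easel's wires, 28 mm either side of the middle, end 35 mm short of the rim's top, so the top can be pinched.
- cover4_center (a point): Centre of a loose aluminium pump cover, a flat disc 100 mm across, 8 mm thick, 0.17 kg; may be absent (None). z is its axis. At the start it leans on a fixed wire easel, centre 65 mm up, tipped back 20 deg from vertical: upper rim nearer the robot, z 20 deg above level away from it. The easel's wires, 28 mm either side of the middle, end 35 mm short of the rim's top, so the top can be pinched.
- cradle: Fixed cartridge holder, origin on the underside, below the middle of its pocket. Base 120 (y) x 6 mm, from x = -45 to +75 mm. Pocket 65 (x) x 49 (y) mm inside, walls 4 mm thick, 30 mm high. Its sprung floor is 16 mm up, carries a cartridge unsunk and goes down to 8 mm up when the clamp is closed on it (3 to 4 N). Hinge posts, 74 mm high, at x = +60, y = +-53 mm.
- clamp (a joint): Clamp angle (rad): a wire bail hinged on the cradle. At 0, closed, it is level and runs from the hinge to the cradle's -x; its cross roller presses the cartridge. It grows as the bail swings up and over to the cradle's +x, to 2.1; from 1.5 it is clear of the pocket. Starts part open, stays where left; its bar moves with 2 to 5 N.
- clamp_bar (a point): Middle of the clamp's grip bar, a round bar 10 mm in diameter and 90 mm long, parallel to the cradle's y, between two side wires at y = +-45 mm. 130 mm from the hinge axis; 66 mm above the bench and 70 mm to the cradle's -x of its centre when closed.
- clamp_hinge (a point): Fixed point on the clamp's hinge axis (parallel to the cradle's y), 60 mm to the cradle's +x of its centre, 66 mm above the bench.
- rack_seat (a point): Point fixed in the rack on its middle line (x = 0, y = 0), 73 mm up: the height of a cover's centre when it stands in a slot, face square to the rack's x, its rim across both rails; the cover's top is then 123 mm up. All slots are free at the start.
- cradle_home (a point): Point fixed in the cradle, 33 mm up: where the cartridge's centre lies when pressed fully home, its long side along the cradle's x. Merely laid in, its centre stands 8 mm higher.
- used_center (a point): Centre of the used desiccant cartridge, a loose white plastic box with dark vents, 60 (x) x 44 (y) x 50 (z) mm, 0.1 kg, heavier at its base. At the start it stands in the cradle's pocket.
- fresh_center (a point): Centre of the fresh desiccant cartridge, the same in shape, size and mass as the used one. At the start it stands upright on the bench at the right.
- bin: Fixed open discard bin of grey plastic, 130 (x) x 110 (y) x 55 mm high, walls and floor 4 mm. Origin: centre of its underside.
- tape: A roll of paper tape lying flat, 68 mm in diameter, 22 mm high; loose, to be left alone. Origin: at its underside.
- tin: A steel tin, 52 mm in diameter, 70 mm high; loose, to be left alone. Origin: at its underside.
- jar: A glass jar, 52 mm in diameter, 75 mm high; loose, to be left alone. Origin: at its underside.
- carton: A cardboard carton, 90 x 70 x 60 mm; loose, to be left alone. Origin: at its underside.
- brush: A hand brush lying on the bench; loose, to be left alone. Origin: on its underside.
- wrench: A wrench lying on the bench; loose, to be left alone. Origin: on its underside.
- pulley: An old cast pulley, 70 mm in diameter, 32 mm high; loose, to be left alone. Origin: at its underside.
Things that resemble listed ones, but are neither listed nor needed, are in the scene too. What is shaped like the part that bears cover1_center but yellow is not meant.

How it is judged:
By the outcome, as a careful person would: the job done as asked, in the order asked, and still so for the second after the job is handed in, with the robot touching nothing.
Of cover1, cover2, cover3, cover4 only 2 to 4 are there at a start; the rules pass over those that are not, and their reading is None.
At some moment in a run one of fresh may be knocked a few centimetres aside while the robot is not near it.
It also fails if it takes over 210 s, if anything falls off the work surface, if the arm or the gripper's body presses on something with over 40 N, if the wrist force passes 120 N, or if a joint passes its speed limit or range.

## Working session

There is one attempt and no reset: what is moved stays moved. The work goes in short steps, Python scripts to look and compute and a tool call to move; the robot and the scene stay as the last step left them, time stands still between calls to the robot, and variables do not carry over. Pictures are saved under pics/ and viewed, and the job is handed in when it is done.

Besides the shell and the picture viewer there is one more tool, called after "Emit:" by a JSON object that holds its "api" and its "payload", one argument or row to a line. jog_arm: Moves the arm, as the interface text tells. Its arguments: {"type":"object","properties":{"commands":{"type":"array"},"squeeze":{"type":"number"}},"required":["commands"]}

```bash
mkdir -p pics; python3 - <<'E'
from workcell import robot, optics, finder
import cv2,numpy as np
print(robot.read_state())
for n in ("scene","top"):
    im=optics.read_camera(n); cv2.imwrite(f"pics/{n}0.png",im[:,:,::-1])
    c=optics.get_calibration(n); print(n,c)
E
```

```text
{'t': 0.0, 'joint_positions': array([ 1.13091733e+00,  2.45846248e-01,  1.55903342e+00,  4.36689991e-06,
        1.33869792e+00, -1.74106529e-01]), 'qd': array([ 7.38503570e-04,  1.48244482e-03, -1.41752270e-03, -4.35371538e-05,
        1.20132334e-03, -3.73800494e-05]), 'effort': array([-1.96864275e-03, -4.29498696e+01, -3.26131475e+01, -2.79435817e-04,
        5.38415916e-03, -8.14731834e-06]), 'ee_pos': array([0.1704779 , 0.62665862, 0.23014931]), 'eef_rot': array([ 2.96534611,  1.56881139, -2.01281635]), 'wrist_force': array([ 0.312208  , -1.21755379, -0.0934518 ]), 'wrist_torque': array([ 0.02294998, -0.00868309, -0.0202114 ]), 'finger_gap': 0.08539576865387578}
scene {'fx': 428.7109588865801, 'fy': 428.7109588865801, 'cx': 281.98156533029737, 'cy': 206.064612322291, 'k1': -0.030714925337301968, 'R': array([[ 0.72060338,  0.6932907 , -0.00887517],
       [ 0.58777303, -0.61761835, -0.52256142],
       [-0.36776844,  0.37134294, -0.85255545]]), 't': array([-0.40958715, -0.24680816,  1.40937157])}
top {'fx': 484.5894709730422, 'fy': 484.5894709730422, 'cx': 277.6023968897895, 'cy': 208.19377331490887, 'k1': 0.03439146365753205, 'R': array([[-0.02214247, -0.99975353,  0.0016123 ],
       [-0.98169069,  0.02143718, -0.18927188],
       [ 0.18919067, -0.00577373, -0.9819234 ]]), 't': array([0.04808677, 0.53231845, 1.57663421])}
```

View pics/scene0.png

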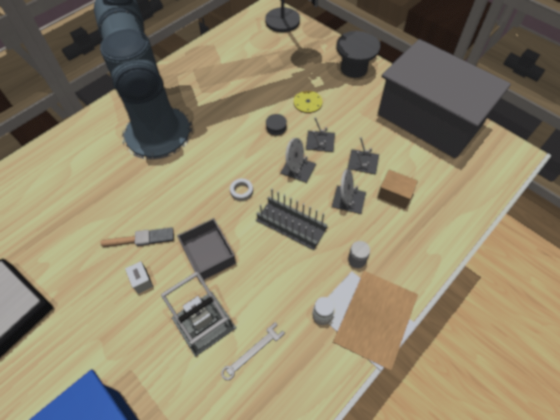

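View pics/top0.png

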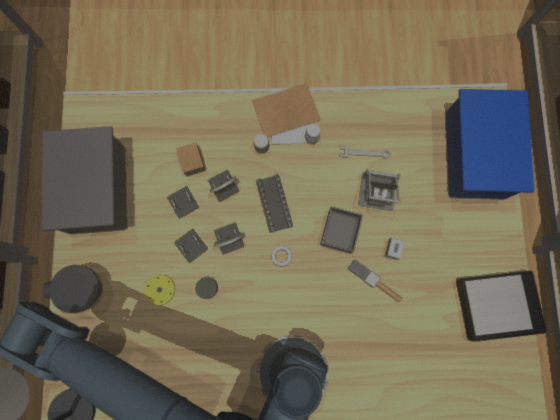

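```bash
cat > h.py <<'E'
from workcell import robot, optics, finder
import cv2,numpy as np
def cam(n):
    c=optics.get_calibration(n); return c
def proj(n,X):
    c=cam(n); X=np.atleast_2d(X); p=X@np.array(c['R']).T+c['t']; s=p[:,:2]/p[:,2:]
    r2=(s**2).sum(1,keepdims=True); s=s*(1+c['k1']*r2)
    return s*[c['fx'],c['fy']]+[c['cx'],c['cy']]
def ray(n,uv):
    c=cam(n); d=(np.array(uv,float)-[c['cx'],c['cy']])/[c['fx'],c['fy']]; s=d.copy()
    for _ in range(20): s=d/(1+c['k1']*(s@s))
    R=np.array(c['R']); return -R.T@c['t'], R.T@np.array([s[0],s[1],1])
def atz(n,uv,z):
    o,d=ray(n,uv); return o+d*(z-o[2])/d[2]
def tri(uvs,uvt):
    o1,d1=ray('scene',uvs);o2,d2=ray('top',uvt)
    A=np.stack([d1,-d2],1); l=np.linalg.lstsq(A,o2-o1,rcond=None)[0]
    p,q=o1+l[0]*d1,o2+l[1]*d2
    return (p+q)/2,np.linalg.norm(p-q)
def crop(im,x0,y0,w,h,name,s=4):
    cv2.imwrite(name,cv2.resize(im[y0:y0+h,x0:x0+w,::-1],None,fx=s,fy=s,interpolation=cv2.INTER_CUBIC))
E
python3 - <<'E'
from h import *
t=cv2.imread('pics/top0.png')[:,:,::-1]; s=cv2.imread('pics/scene0.png')[:,:,::-1]
crop(t,150,130,160,150,'pics/t_a.png',5); crop(t,310,130,120,120,'pics/t_b.png',5)
crop(s,230,90,190,150,'pics/s_a.png',4); crop(s,100,220,190,160,'pics/s_b.png',4)
for n in("scene","top"):
  for k in ("cover1_center","rack","cradle","clamp","used_center","fresh_center","bin","tin","jar"):
    print(n,k,[(np.round(d['xyz'],3).tolist(),round(d['score'],2)) for d in finder.spot_in(n,k)[:5]])
print(robot.read_state()['t'])
E
```

```text
scene cover1_center [([0.275, 0.435, 0.004], 0.64), ([0.432, 0.194, 0.075], 0.61), ([0.452, -0.168, 0.005], 0.4)]
scene rack [([0.565, 0.046, 0.012], 0.9)]
scene cradle [([0.603, -0.319, 0.027], 0.57)]
scene clamp [([0.596, -0.316, 0.109], 0.78), ([0.607, -0.319, 0.033], 0.73)]
scene used_center [([0.596, -0.307, 0.064], 0.73)]
scene fresh_center [([0.401, -0.354, 0.048], 0.84)]
scene bin [([0.451, -0.167, 0.006], 0.62), ([0.38, 0.023, 0.021], 0.56)]
scene tin [([0.77, 0.078, 0.067], 0.72), ([0.432, 0.196, 0.073], 0.27)]
scene jar [([0.798, -0.094, 0.075], 0.83)]
top cover1_center [([0.275, 0.435, 0.007], 0.75), ([0.427, 0.204, 0.08], 0.6), ([0.386, -0.342, 0.054], 0.45)]
top rack [([0.59, -0.3, 0.005], 0.64), ([0.556, 0.047, 0.008], 0.6), ([0.373, 0.03, 0.02], 0.31)]
top cradle [([0.591, -0.303, 0.008], 0.86)]
top clamp [([0.589, -0.307, 0.104], 0.81), ([0.274, 0.272, 0.036], 0.4)]
top used_center [([0.573, -0.308, 0.065], 0.44)]
top fresh_center [([0.386, -0.344, 0.052], 0.59)]
top bin [([0.463, -0.18, 0.007], 0.94), ([0.591, -0.307, 0.106], 0.69)]
top tin [([0.757, 0.088, 0.071], 0.66)]
top jar [([0.785, -0.088, 0.075], 0.7)]
1.0
```

```bash
python3 - <<'E'
import cv2,numpy as np
a=[cv2.imread(f'pics/{n}.png') for n in('t_a','t_b','s_a','s_b')]
print([x.shape for x in a])
E
```

```text
[(750, 800, 3), (600, 600, 3), (600, 760, 3), (640, 760, 3)]
```

View pics/t_a.png

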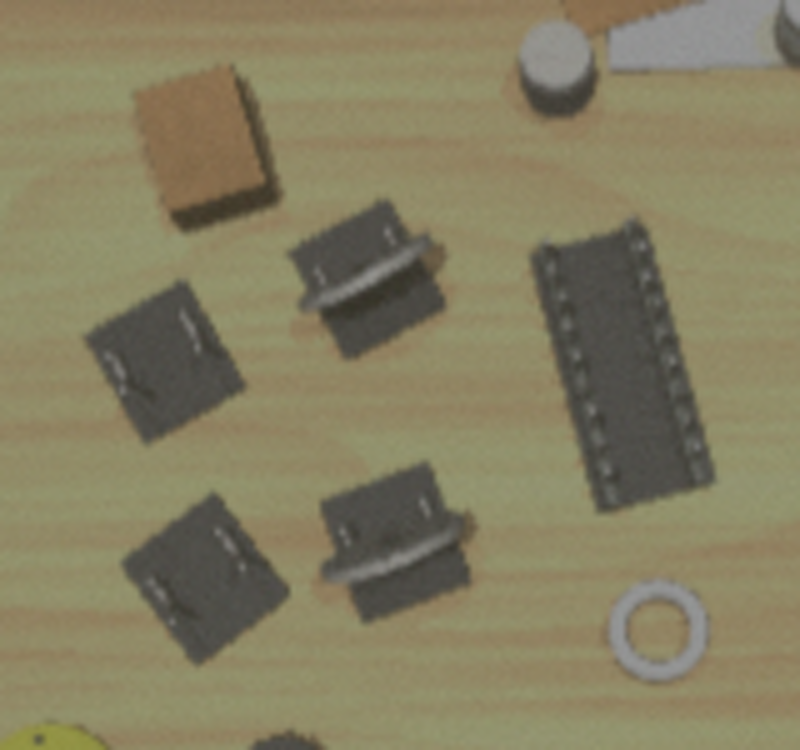

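View pics/t_b.png

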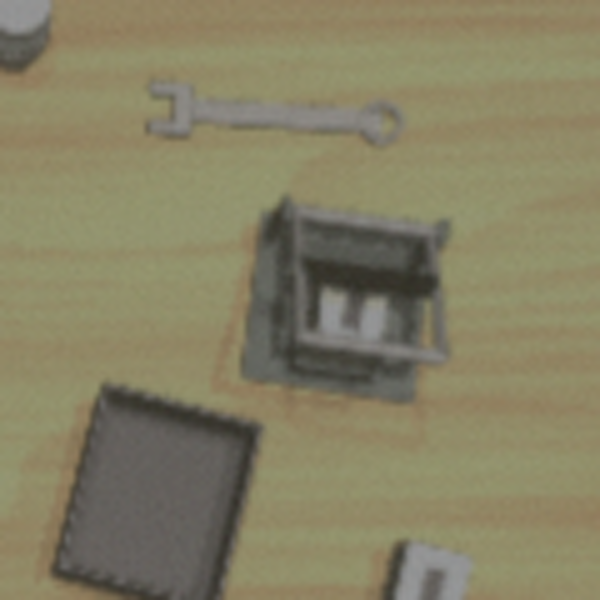

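View pics/s_a.png

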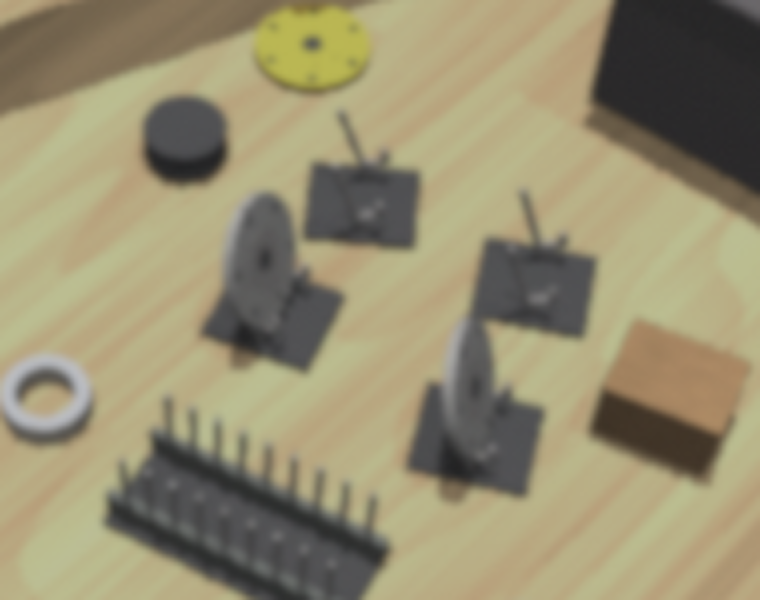

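View pics/s_b.png

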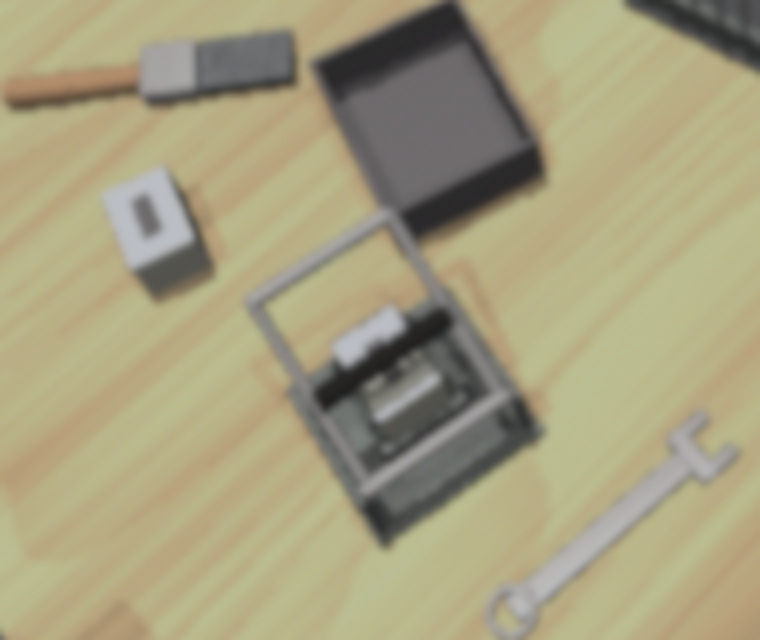

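```bash
cat > sil.py <<'E'
from h import *
import pickle
out={}
for n in("scene","top"):
  im=optics.read_camera(n); out[n,'im']=im
  for k in ("cover1_center","rack","cradle","clamp","used_center","fresh_center","bin","tin","jar"):
    r=finder.silhouettes(n,k); out[n,k]=r
    for d in r[:5]:
      ys,xs=np.where(d['pixels']); print(n,k,round(d['score'],2),len(xs),xs.min(),xs.max(),ys.min(),ys.max())
pickle.dump(out,open('sil.pkl','wb'))
E
python3 sil.py
```

```text
scene cover1_center 0.84 520 285 303 138 171
scene cradle 0.68 2379 162 235 271 355
scene clamp 0.71 906 162 226 273 343
scene clamp 0.29 438 286 302 139 170
scene clamp 0.17 653 221 283 322 380
scene used_center 0.7 370 184 210 297 328
scene fresh_center 0.77 582 125 152 261 292
scene bin 0.67 2043 178 235 220 278
scene tin 0.59 427 348 368 241 266
scene tin 0.36 470 312 332 297 323
scene jar 0.83 498 312 333 297 325
top cover1_center 0.84 685 145 174 276 304
top cover1_center 0.66 188 215 241 233 246
top rack 0.65 1294 256 291 174 231
top cradle 0.65 1209 358 399 170 210
top clamp 0.61 422 368 398 172 202
top used_center 0.75 1364 256 292 174 232
top used_center 0.57 257 370 387 187 204
top used_center 0.28 239 271 291 246 266
top fresh_center 0.87 294 385 403 239 258
top fresh_center 0.39 151 273 290 247 266
top bin 0.78 1332 320 361 208 252
top tin 0.77 242 254 268 134 153
top tin 0.53 1213 358 399 170 211
top jar 0.61 246 305 319 124 143
```

```bash
cat > fit.py <<'E'
from h import *
import pickle
from scipy.optimize import minimize
from scipy.spatial import ConvexHull
def box(x0,x1,y0,y1,z0,z1):
    return np.array([[x,y,z] for x in(x0,x1) for y in(y0,y1) for z in(z0,z1)])/1000.
def rackm():
    P=[box(-95,95,-42.5,42.5,0,6)]
    for s in(-30,30):
        P.append(box(-95,95,s-4,s+4,0,30))
        P+=[box(x-2.5,x+2.5,s-2.5,s+2.5,30,85) for x in range(-80,81,20)]
    return P
def binm():
    return [box(-65,65,-55,55,0,55)]
def cradlem():
    P=[box(-45,75,-60,60,0,6),box(-36.5,36.5,-28.5,28.5,0,30)]
    P+=[box(56,64,s-4,s+4,0,74) for s in(-53,53)]
    return P
def cartm(z0=0): return [box(-30,30,-22,22,z0,z0+50)]
def discm():
    a=np.linspace(0,2*np.pi,40,endpoint=False); c=np.cos(np.radians(20)); s=np.sin(np.radians(20))
    # local: axis n=(c,0,s) up-dir u=(-s,0,c), v=y
    n=np.array([c,0,s]);u=np.array([-s,0,c]);v=np.array([0,1,0])
    return [np.array([[0,0,.065]])+.05*(np.cos(a)[:,None]*v+np.sin(a)[:,None]*u)+q*n for q in(-.004,.004)] and \
      [np.concatenate([np.array([[0,0,.065]])+.05*(np.cos(a)[:,None]*v+np.sin(a)[:,None]*u)+q*n for q in(-.004,.004)])]
SS=4
def render(n,P,p):
    c,s=np.cos(p[2]),np.sin(p[2]); m=np.zeros((420*SS,560*SS),np.uint8)
    for b in P:
        X=b.copy(); X[:,0]=p[0]+c*b[:,0]-s*b[:,1]; X[:,1]=p[1]+s*b[:,0]+c*b[:,1]
        uv=(proj(n,X)+.5)*SS-.5
        h=cv2.convexHull(np.round(uv*16).astype(np.int32).reshape(-1,1,2))
        cv2.fillConvexPoly(m,h,255,shift=4)
    return cv2.resize(m,(560,420),interpolation=cv2.INTER_AREA)/255.
def soft(n,im,thr=None):
    pass
def fit(P,masks,p0,sig=1.0,sc=(.01,.01,.1)):
    # masks: {cam:(mask float, roi weight)}
    B={n:(cv2.GaussianBlur(m.astype(float),(0,0),sig),w) for n,(m,w) in masks.items()}
    def f(q):
        p=p0+q*np.array(sc); e=0
        for n,(m,w) in B.items():
            e+=(w*(cv2.GaussianBlur(render(n,P,p),(0,0),sig)-m)**2).sum()
        return e
    best=None
    for y in(-.6,0,.6):
        r=minimize(f,[0,0,y],method='Nelder-Mead',options=dict(initial_simplex=np.array([[0,0,y],[1,0,y],[0,1,y],[0,0,y+1]]),xatol=.01,fatol=.01))
        if best is None or r.fun<best.fun: best=r
    return p0+best.x*np.array(sc),best.fun
def grey(im,thr=.28):
    im=cv2.GaussianBlur(im,(0,0),.6).astype(float); mx=im.max(2);mn=im.min(2)
    return ((mx-mn)/np.maximum(mx,1)<thr).astype(float)
def roi(x0,x1,y0,y1):
    w=np.zeros((420,560)); w[y0:y1,x0:x1]=1; return w
def overlay(n,im,P,p,r,name,s=5):
    x0,x1,y0,y1=r; m=render(n,P,p)
    o=im.copy(); e=(m>.5).astype(np.uint8)
    big=cv2.resize(im[y0:y1,x0:x1,::-1],None,fx=s,fy=s,interpolation=cv2.INTER_CUBIC)
    cs,_=cv2.findContours(cv2.resize(m[y0:y1,x0:x1],None,fx=s,fy=s).__gt__(.5).astype(np.uint8),cv2.RETR_LIST,cv2.CHAIN_APPROX_NONE)
    cv2.drawContours(big,cs,-1,(0,0,255),1); cv2.imwrite(name,big); return big
E
python3 - <<'E'
from fit import *
o=pickle.load(open('sil.pkl','rb'))
for n in('scene','top'):
    g=grey(o[n,'im']); cv2.imwrite(f'pics/g_{n}.png',(g*255).astype(np.uint8))
E
```

```text
(no output)
```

View pics/g_scene.png

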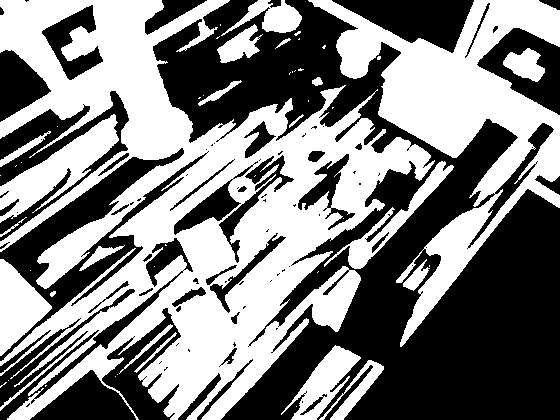

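View pics/g_top.png

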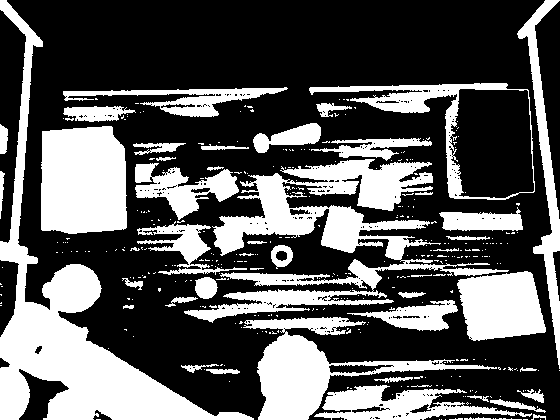

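```bash
python3 - <<'E'
from fit import *
o=pickle.load(open('sil.pkl','rb'))
a=(grey(o['scene','im'],.17)*255).astype(np.uint8)[100:380,100:420]
b=(grey(o['top','im'],.2)*255).astype(np.uint8)[110:310,150:420]
cv2.imwrite('pics/g2.png',np.vstack([cv2.resize(a,(640,560))])); cv2.imwrite('pics/g3.png',cv2.resize(b,None,fx=2.5,fy=2.5))
E
```

```text
(no output)
```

View pics/g2.png

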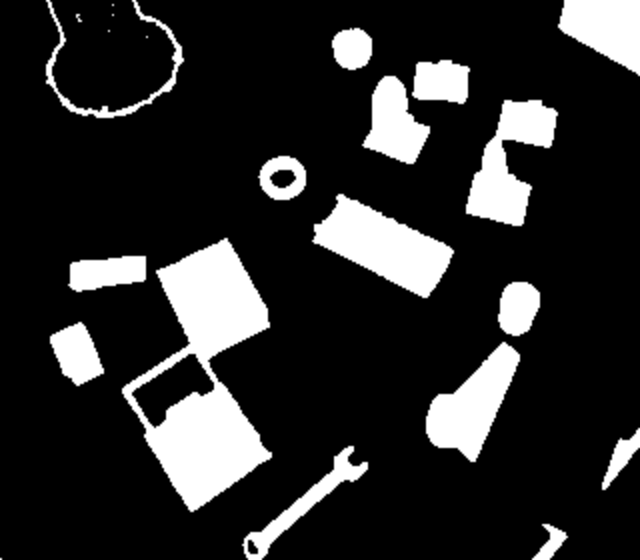

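View pics/g3.png

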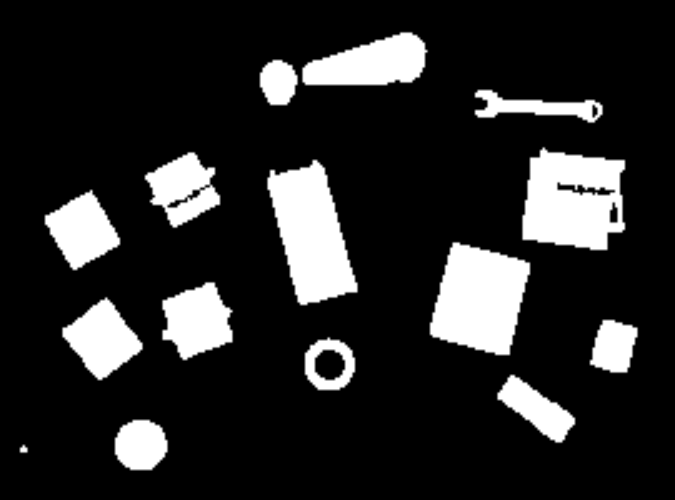

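```bash
cat > fit1.py <<'E'
from fit import *
o=pickle.load(open('sil.pkl','rb'))
S=o['scene','im'];T=o['top','im']
gs=grey(S,.17);gt=grey(T,.2)
def rk(): return [b for b in rackm()[:1]]+[b for b in rackm() if np.ptp(b[:,0])>.1][1:]
r={}
def go(name,P,p0,rs,rt):
    p,f=fit(P,{'scene':(gs,roi(*rs)),'top':(gt,roi(*rt))},np.array(p0))
    ps,fs=fit(P,{'scene':(gs,roi(*rs))},p); pt,ft=fit(P,{'top':(gt,roi(*rt))},p)
    print(name,np.round(p,4),np.degrees(p[2]).round(1),round(f,1),'| scene',np.round(ps,4),'| top',np.round(pt,4))
    a=overlay('scene',S,P,p,rs,'/tmp/a.png');b=overlay('top',T,P,p,rt,'/tmp/b.png')
    h=max(a.shape[0],b.shape[0]); c=np.zeros((h,a.shape[1]+b.shape[1],3),np.uint8);c[:a.shape[0],:a.shape[1]]=a;c[:b.shape[0],a.shape[1]:]=b
    k=min(1,800/c.shape[1],600/c.shape[0]); cv2.imwrite(f'pics/f_{name}.png',cv2.resize(c,None,fx=k,fy=k)); return p
go('rack',rk(),[.56,.046,.2],(250,335,185,250),(250,300,165,240))
go('bin',binm(),[.455,-.175,-.2],(175,237,217,271),(315,365,203,257))
go('fresh',cartm(),[.39,-.35,-.2],(120,157,255,300),(380,410,232,264))
E
python3 fit1.py
```

```text
Traceback (most recent call last):
  File "fit1.py", line 14, in <module>
    go('rack',rk(),[.56,.046,.2],(250,335,185,250),(250,300,165,240))
    ~~^^^^^^^^^^^^^^^^^^^^^^^^^^^^^^^^^^^^^^^^^^^^^^^^^^^^^^^^^^^^^^^
  File "fit1.py", line 9, in go
    ps,fs=fit(P,{'scene':(gs,roi(*rs))},p); pt,ft=fit(P,{'top':(gt,roi(*rt))},p)
                                                  ~~~^^^^^^^^^^^^^^^^^^^^^^^^^^^
  File "fit.py", line 47, in fit
    r=minimize(f,[0,0,y],method='Nelder-Mead',options=dict(initial_simplex=np.array([[0,0,y],[1,0,y],[0,1,y],[0,0,y+1]]),xatol=.01,fatol=.01))
  File "fit.py", line 43, in f
    e+=(w*(cv2.GaussianBlur(render(n,P,p),(0,0),sig)-m)**2).sum()
                            ~~~~~~^^^^^^^
  File "fit.py", line 31, in render
    uv=(proj(n,X)+.5)*SS-.5
        ~~~~^^^^^
  File "h.py", line 6, in proj
    c=cam(n); X=np.atleast_2d(X); p=X@np.array(c['R']).T+c['t']; s=p[:,:2]/p[:,2:]
  File "h.py", line 4, in cam
    c=optics.get_calibration(n); return c
ValueError: time passes only in moves, steps and waits
```

```bash
sed -i 's/^def cam(n):/import functools\n@functools.lru_cache(None)\ndef cam(n):/' h.py; time python3 fit1.py
```

```text
rack [0.5585 0.049  0.2363] 13.5 91.2 | scene [0.5561 0.0494 0.2375] | top [0.5611 0.0484 0.2345]
bin [ 0.4592 -0.1772 -0.3036] -17.4 92.0 | scene [ 0.4578 -0.1775 -0.3047] | top [ 0.4606 -0.1766 -0.2935]
fresh [ 0.3887 -0.3525 -0.2565] -14.7 35.1 | scene [ 0.3863 -0.3521 -0.2735] | top [ 0.393  -0.3541 -0.3099]
real	0m31.929s
user	0m33.445s
sys	0m7.589s
```

View overlays.

View pics/f_rack.png

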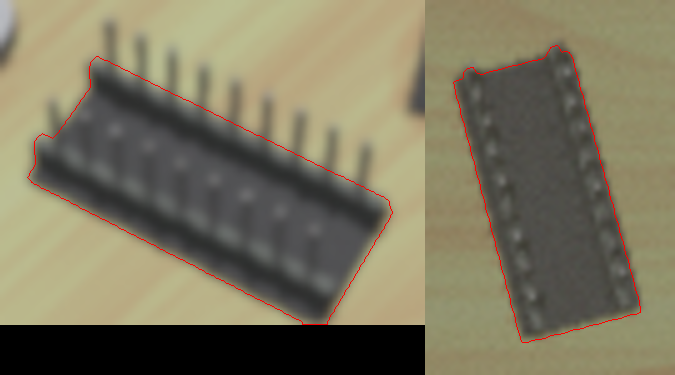

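View pics/f_fresh.png

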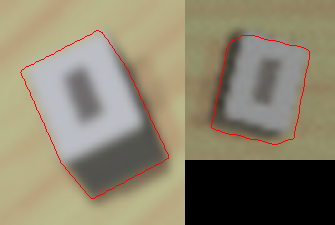

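View pics/f_bin.png

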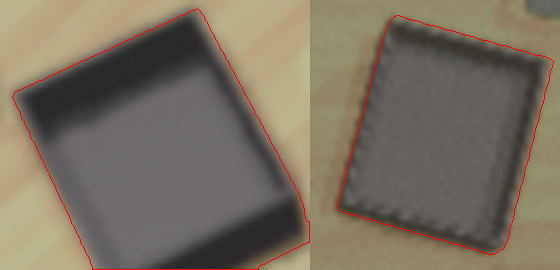

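```bash
cat > fit2.py <<'E'
from fit import *
o=pickle.load(open('sil.pkl','rb'))
S=o['scene','im'];T=o['top','im']
gs=grey(S,.17);gt=grey(T,.2)
def bail(th):
    P=[];c,s=np.cos(th),np.sin(th)
    def seg(r0,r1,y0,y1,w):
        b=box(r0,r1,y0,y1,-w,w)*1000; X=np.stack([60-c*b[:,0]-(-s)*0+ -s*-b[:,2]*0 - s*(-b[:,2])*-1*0, b[:,1], 66+s*b[:,0]],1)
        X[:,0]+= s*b[:,2]; X[:,2]+= c*b[:,2]
        return X/1000
    P=[seg(0,130,y-2,y+2,2) for y in(-45,45)]+[seg(125,135,-47,47,5)]
    return P
rs=(155,240,268,358);rt=(350,405,162,216)
ws=roi(*rs);wt=roi(*rt)
# bin exclusion
pb=np.array([.4592,-.1772,-.3036])
for n,w in(('scene',ws),('top',wt)): w[cv2.dilate(render(n,binm(),pb),np.ones((5,5)))>.1]=0
B={'scene':(cv2.GaussianBlur(gs,(0,0),1),ws),'top':(cv2.GaussianBlur(gt,(0,0),1),wt)}
def P(th): return cradlem()+bail(th)
def mk(cams):
  def f(q):
    return sum((B[n][1]*(cv2.GaussianBlur(render(n,P(q[3]),[q[0]/100,q[1]/100,q[2]/10]),(0,0),1)-B[n][0])**2).sum() for n in cams)
  return f
for cams in(('scene','top'),('scene',),('top',)):
  best=None
  for th in(.4,.8,1.1):
    x0=np.array([58.5,-30.5,-1.0,th]); sim=np.vstack([x0]+[x0+d for d in np.diag([1,1,1,.25])])
    r=minimize(mk(cams),x0,method='Nelder-Mead',options=dict(initial_simplex=sim,xatol=.01,fatol=.01,maxiter=200))
    if best is None or r.fun<best.fun: best=r
  q=best.x; print(cams,q[0]/100,q[1]/100,q[2]/10,q[3],best.fun)
  if len(cams)==2: Q=q
p=[Q[0]/100,Q[1]/100,Q[2]/10]
a=overlay('scene',S,P(Q[3]),p,rs,'/tmp/a.png');b=overlay('top',T,P(Q[3]),p,rt,'/tmp/b.png')
c=np.zeros((max(a.shape[0],b.shape[0]),a.shape[1]+b.shape[1],3),np.uint8);c[:a.shape[0],:a.shape[1]]=a;c[:b.shape[0],a.shape[1]:]=b
cv2.imwrite('pics/f_cradle.png',c)
E
python3 fit2.py
python3 - <<'E'
from fit import *
o=pickle.load(open('sil.pkl','rb'))
S=o['scene','im'];T=o['top','im']
for nm,e,rs,rt in(('A',[(305,305),(437,240)],(330,375,160,220),(205,245,165,210)),('B',[(325,575),(470,520)],(270,325,130,190),(210,250,215,260))):
    w=[atz('top',np.array(x)/5+[150,130]-.4,.065) for x in e]
    c=(w[0]+w[1])/2; d=w[0]-w[1]; yaw=np.arctan2(-d[0],d[1]); print(nm,c,np.linalg.norm(d),yaw,np.degrees(yaw))
    p=[c[0],c[1],yaw]
    a=overlay('scene',S,discm(),p,rs,'/tmp/a.png',7);b=overlay('top',T,discm(),p,rt,'/tmp/b.png',7)
    h=np.zeros((max(a.shape[0],b.shape[0]),a.shape[1]+b.shape[1],3),np.uint8);h[:a.shape[0],:a.shape[1]]=a;h[:b.shape[0],a.shape[1]:]=b
    cv2.imwrite(f'pics/f_cov{nm}.png',h)
E
```

```text
('scene', 'top') 0.5785845979180284 -0.30855329695305334 -0.16764250599799752 0.6425754669651584 176.80744135987376
('scene',) 0.5768722199808715 -0.3080130070927094 -0.1732065898993002 0.6701402092972166 54.634260704098686
('top',) 0.5854590831010447 -0.3096805307218795 -0.17139007039096582 0.610090591489359 48.41999111618041
A [0.61689866 0.21514505 0.065     ] 0.09849776181169936 0.45178675461809054 25.88547427952914
B [0.43063381 0.1979619  0.065     ] 0.1012497147643497 0.34486247263606346 19.75916419449228
```

View pics/f_cradle.png

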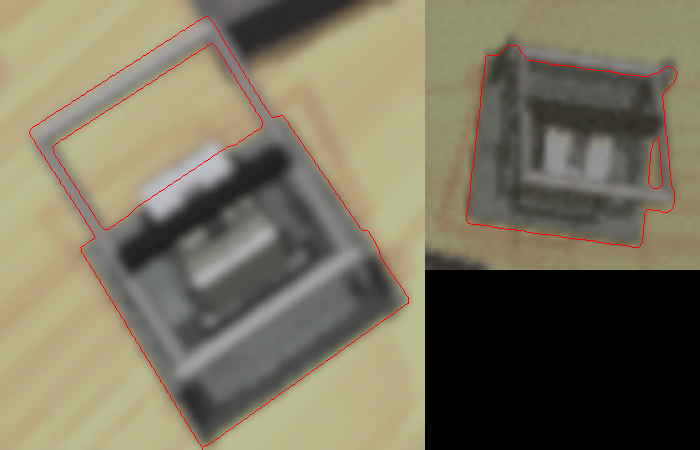

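View pics/f_covA.png

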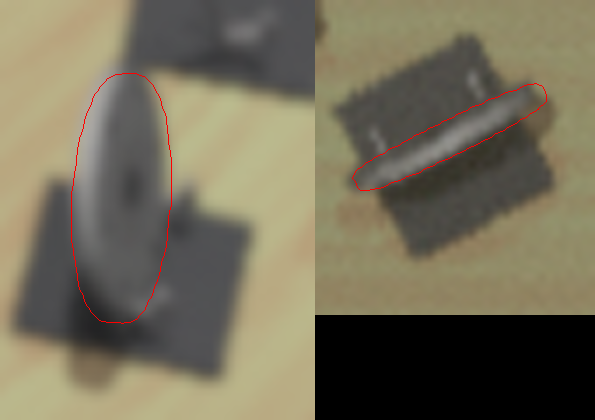

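View pics/f_covB.png

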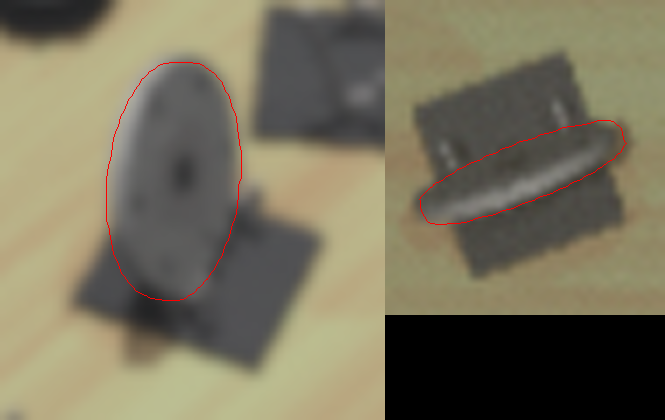

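```bash
cat >> h.py <<'E'
from scipy.spatial.transform import Rotation as Ro
def st():
    s=robot.read_state(); R=Ro.from_euler('xyz',s['eef_rot']).as_matrix()
    jy=np.degrees(np.arctan2(R[1,2],R[0,2]))
    print('t',round(s['t'],2),'pos',np.round(s['ee_pos'],4),'jawyaw',round(jy,2),'tilt',np.round(R[:,0],3),'q',np.round(s['joint_positions'],2),'F',np.round(s['wrist_force'],1),'gap',round(s['finger_gap'],4)); return s,jy
E
python3 -c "
from h import *
st()"
```

```text
t 2.0 pos [0.1707 0.6272 0.2313] jawyaw 74.77 tilt [-0. -0. -1.] q [ 1.13  0.25  1.56  0.    1.34 -0.17] F [-0.  -0.1  0.5] gap 0.0853
```

Emit:
{"api": "jog_arm", "payload": {
  "commands": [
    [0.48,-0.76,0,-0.011,1],
    [0.48,-0.76,0,-0.011,1],
    [0.48,-0.76,0,-0.011,1],
    [0.48,-0.76,0,-0.011,1],
    [0.48,-0.76,0,-0.011,1],
    [0.48,-0.76,0,-0.011,1],
    [0.48,-0.76,0,-0.011,1],
    [0.48,-0.76,0,-0.011,1],
    [0.48,-0.76,0,-0.011,1],
    [0.48,-0.76,0,-0.011,1],
    [0.48,-0.76,0,-0.011,1],
    [0.48,-0.76,0,-0.011,1],
    [0.48,-0.76,0,-0.011,1],
    [0.44,-0.8,0,-0.01,1],
    [0,0,0,0,1],
    [0,0,0,0,1]
  ],
  "squeeze": 40
}}

```text
t: 3.33
ee_pos: [0.4387, 0.1987, 0.2314]
eef_rot: [0.77, 1.57, 1.11]
wrist_force: [-0.5, 1.5, -0.5]
finger_gap: 0.0856
```

```bash
python3 -c "
from h import *
s,j=st(); im=optics.read_camera('top'); crop(im,150,130,160,150,'pics/t1.png',5)
print(proj('top',s['ee_pos']),proj('scene',s['ee_pos']))
im=optics.read_camera('scene'); crop(im,230,60,190,150,'pics/s1.png',4)"
```

```text
t 3.33 pos [0.4387 0.1987 0.2314] jawyaw 19.5 tilt [ 0.  0. -1.] q [ 0.19 -0.16  1.98  0.    1.33 -0.15] F [-0.5  1.5 -0.5] gap 0.0856
[[223.45068724 229.23877239]] [[298.0465183  117.50594469]]
```

View pics/s1.png

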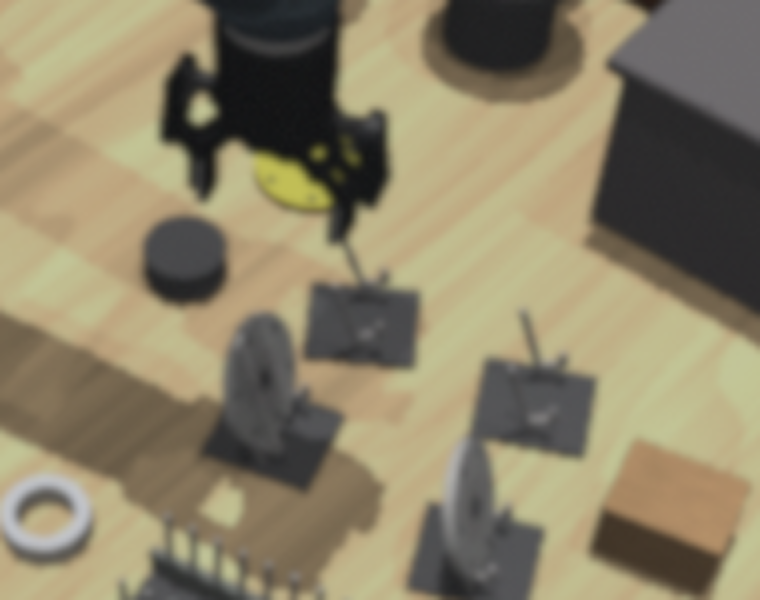

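View pics/t1.png

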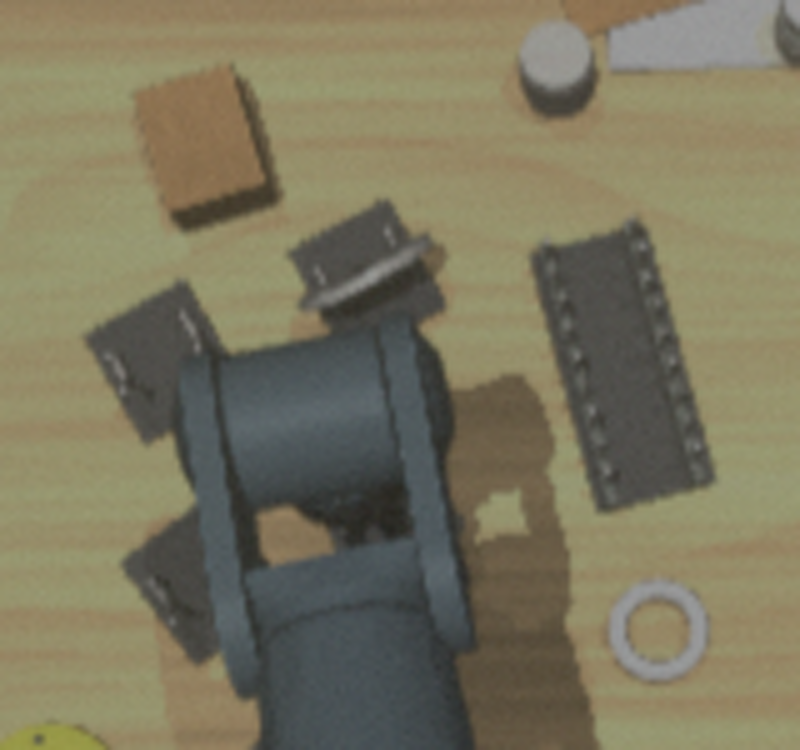

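Emit:
{"api": "jog_arm", "payload": {
  "commands": [
    [0,0,-0.8,0,1],
    [0,0,-0.8,0,1],
    [0,0,-0.8,0,1],
    [0,0,-0.6,0,1],
    [-0.03,0.03,-0.53,0,1],
    [0,0,0,0,1],
    [0,0,0,0,1]
  ]
}}

```text
t: 4.02
ee_pos: [0.4354, 0.2021, 0.0895]
eef_rot: [2.961, 1.568, -2.976]
wrist_force: [0.3, -0.0, -0.5]
finger_gap: 0.0854
```

```bash
python3 -c "
from h import *
s,j=st(); im=optics.read_camera('scene'); crop(im,230,60,190,150,'pics/s2.png',4)"
```

```text
t 4.02 pos [0.4354 0.2021 0.0895] jawyaw 19.83 tilt [-0.003 -0.    -1.   ] q [ 0.2   0.03  2.08  0.    1.03 -0.15] F [ 0.3 -0.  -0.5] gap 0.0854
```

View pics/s2.png

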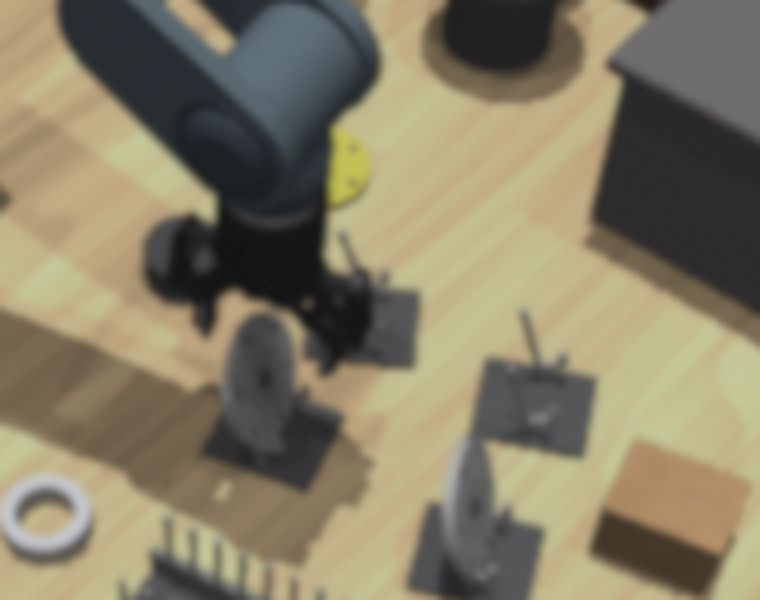

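Emit:
{"api": "jog_arm", "payload": {
  "commands": [
    [0,0,0,0,0.7],
    [0,0,0,0,0.5],
    [0,0,0,0,0.35],
    [0,0,0,0,0.2],
    [0,0,0,0,0.1],
    [0,0,0,0,0],
    [0,0,0,0,0],
    [0,0,0,0,0],
    [0,0,0,0,0],
    [0,0,0,0,0]
  ],
  "squeeze": 40
}}

```text
t: 4.9
ee_pos: [0.4396, 0.2019, 0.0914]
eef_rot: [-0.038, 1.563, 0.305]
wrist_force: [6.5, 3.3, -1.3]
finger_gap: 0.0076
```

```bash
python3 -c "
from h import *
s,j=st(); im=optics.read_camera('scene'); crop(im,230,60,190,150,'pics/s3.png',4)"
```

```text
t 4.9 pos [0.4396 0.2019 0.0914] jawyaw 19.66 tilt [ 0.008  0.002 -1.   ] q [ 0.2   0.03  2.08  0.    1.03 -0.15] F [ 6.5  3.3 -1.3] gap 0.0076
```

View pics/s3.png

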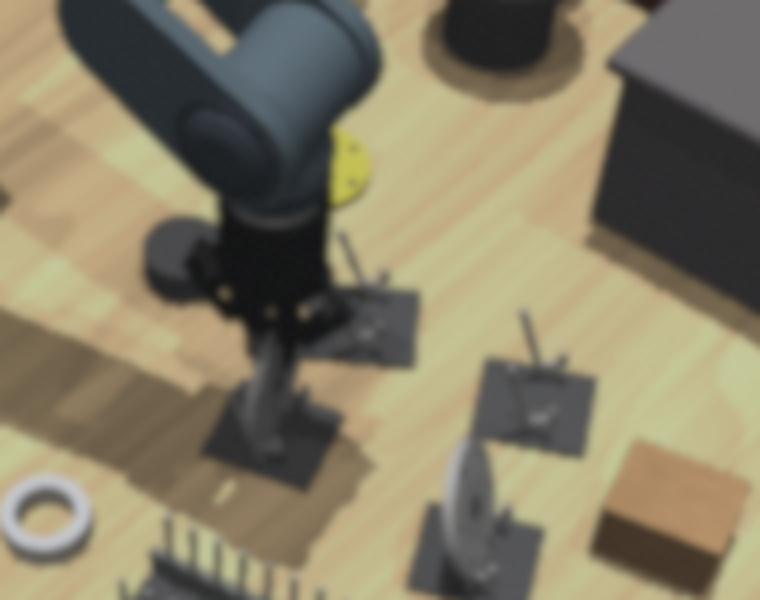

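Emit:
{"api": "jog_arm", "payload": {
  "commands": [
    [0,0,0.25,0,0],
    [0,0,0.5,0,0],
    [0,0,0.7,0,0],
    [0,0,0.7,0,0],
    [0,0,0.6,0,0],
    [0,0,0,0,0],
    [0,0,0,0,0]
  ]
}}

```text
t: 5.53
ee_pos: [0.4373, 0.2012, 0.2007]
eef_rot: [-0.151, 1.569, 0.193]
wrist_force: [0.3, -0.5, -2.6]
finger_gap: 0.0072
```

```bash
python3 -c "
from h import *
s,j=st(); im=optics.read_camera('scene'); crop(im,230,60,190,150,'pics/s4.png',4)"
```

```text
t 5.53 pos [0.4373 0.2012 0.2007] jawyaw 19.69 tilt [ 0.002  0.    -1.   ] q [ 0.2  -0.13  2.01 -0.    1.26 -0.15] F [ 0.3 -0.5 -2.6] gap 0.0072
```

View pics/s4.png

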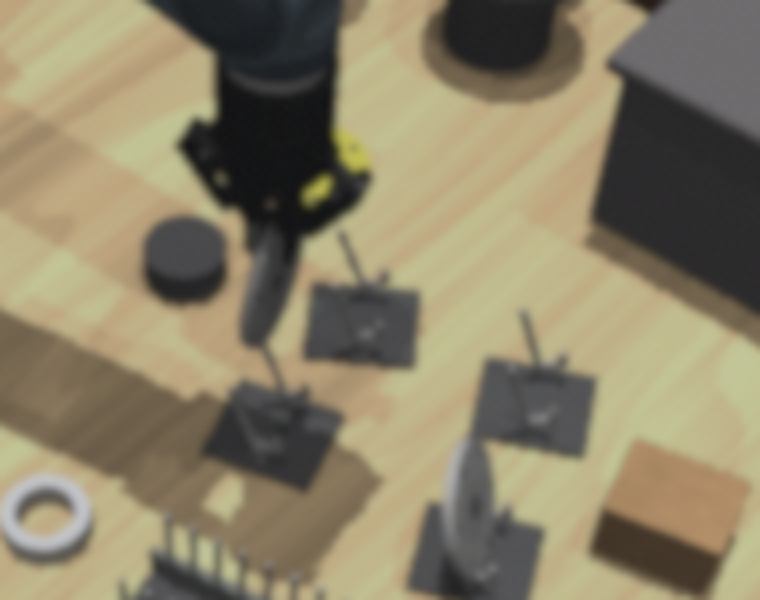

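```bash
cat > ov.py <<'E'
from fit import *
def vdisc(dx,dz):  # tcp-frame: axis along local x
    a=np.linspace(0,2*np.pi,40,endpoint=False)
    return [np.concatenate([np.stack([0*a+q,dx+.05*np.cos(a),dz+.05*np.sin(a)],1) for q in(-.004,.004)])]
E
python3 - <<'E'
from ov import *
im=optics.read_camera('scene'); s,j=st(); e=s['ee_pos']; tt=[e[0],e[1],np.radians(j)]
L=[]
for d in(0,):
  for dz in(.02,.028,.036):
    L.append(overlay('scene',im,vdisc(d,e[2]+dz-.05),tt,(270,325,100,155),'/tmp/a.png',5))
cv2.imwrite('pics/ov.png',np.hstack(L)[:, :800])
E
```

```text
t 5.63 pos [0.4355 0.2009 0.198 ] jawyaw 19.69 tilt [-0.003 -0.001 -1.   ] q [ 0.2  -0.13  2.01  0.    1.26 -0.15] F [-0.5 -0.5 -2.6] gap 0.0068
```

View pics/ov.png

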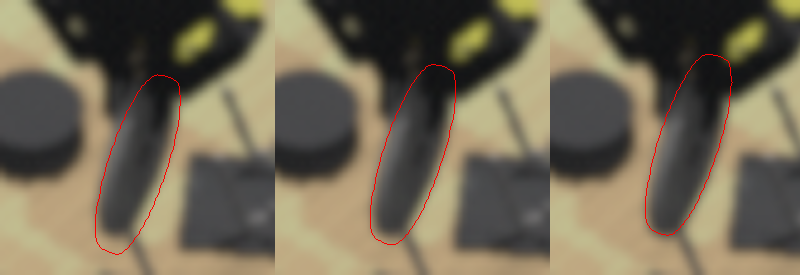

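Emit:
{"api": "jog_arm", "payload": {
  "commands": [
    [0.15,-0.34,0,-0.0015,0],
    [0.3,-0.68,0,-0.003,0],
    [0.3,-0.68,0,-0.003,0],
    [0.3,-0.68,0,-0.003,0],
    [0.3,-0.68,0,-0.003,0],
    [0.3,-0.68,0,-0.003,0],
    [0.15,-0.34,0,-0.0015,0],
    [0,0,0,0,0],
    [0,0,0,0,0],
    [0,0,0,0,0]
  ]
}}

```text
t: 6.47
ee_pos: [0.5075, 0.0387, 0.1984]
eef_rot: [2.653, 1.567, 2.884]
wrist_force: [-0.1, 0.5, -1.6]
finger_gap: 0.0078
```

```bash
python3 -c "
from h import *
s,j=st(); im=optics.read_camera('scene'); crop(im,230,110,120,150,'pics/s5.png',4);s,j=st();im=optics.read_camera('top'); crop(im,200,130,120,120,'pics/t5.png',5);s,j=st()"
```

```text
t 6.47 pos [0.5075 0.0387 0.1984] jawyaw 13.24 tilt [-0.003  0.001 -1.   ] q [-0.15 -0.05  1.94  0.    1.26 -0.38] F [-0.1  0.5 -1.6] gap 0.0078
t 6.52 pos [0.5077 0.0389 0.1988] jawyaw 13.27 tilt [-0.002  0.001 -1.   ] q [-0.15 -0.05  1.94  0.    1.26 -0.38] F [-0.8  0.2 -2.1] gap 0.007
t 6.57 pos [0.5079 0.039  0.1992] jawyaw 13.29 tilt [-0.002  0.    -1.   ] q [-0.15 -0.05  1.94  0.    1.26 -0.38] F [ 0.4 -0.  -2.6] gap 0.0075
```

View pics/s5.png

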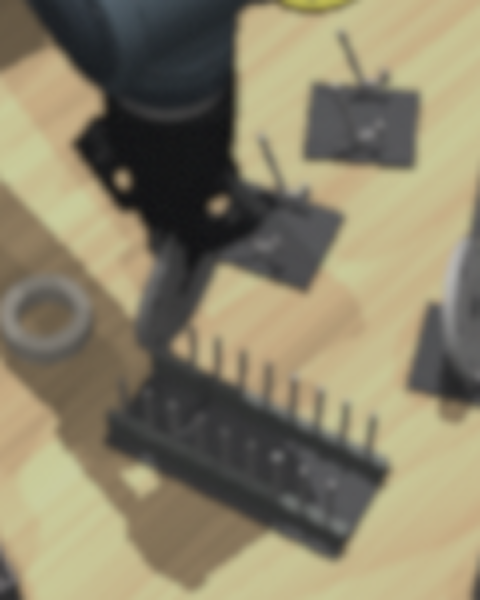

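Emit:
{"api": "jog_arm", "payload": {
  "commands": [
    [0.04,-0.03,-0.4,0.0005,0],
    [0,0,-0.5,0,0],
    [0,0,-0.1,0,0],
    [0,0,0,0,0],
    [0,0,0,0,0],
    [0,0,0,0,0],
    [0,0,0,0,0]
  ]
}}

```text
t: 7.15
ee_pos: [0.5111, 0.0369, 0.1614]
eef_rot: [-0.372, 1.569, -0.138]
wrist_force: [0.3, -0.5, -1.3]
finger_gap: 0.0071
```

```bash
python3 - <<'E'
from ov import *
s,j=st();im=optics.read_camera('scene'); e=s['ee_pos']; tt=[e[0],e[1],np.radians(j)]
a=overlay('scene',im,vdisc(0,e[2]+.032-.05),tt,(245,320,130,240),'/tmp/a.png',5)
b=overlay('scene',im,rackm(),[.5585,.049,.2363],(245,320,130,240),'/tmp/a.png',5)
cv2.imwrite('pics/s6.png',np.hstack([a,b])[:, :800])
im=optics.read_camera('top');cv2.imwrite('pics/t6.png',overlay('top',im,rackm(),[.5585,.049,.2363],(230,310,150,250),'/tmp/a.png',6))
E
```

```text
t 7.15 pos [0.5111 0.0369 0.1614] jawyaw 13.41 tilt [ 0.002 -0.    -1.   ] q [-0.15 -0.    1.96  0.    1.18 -0.38] F [ 0.3 -0.5 -1.3] gap 0.0071
```

View pics/s6.png

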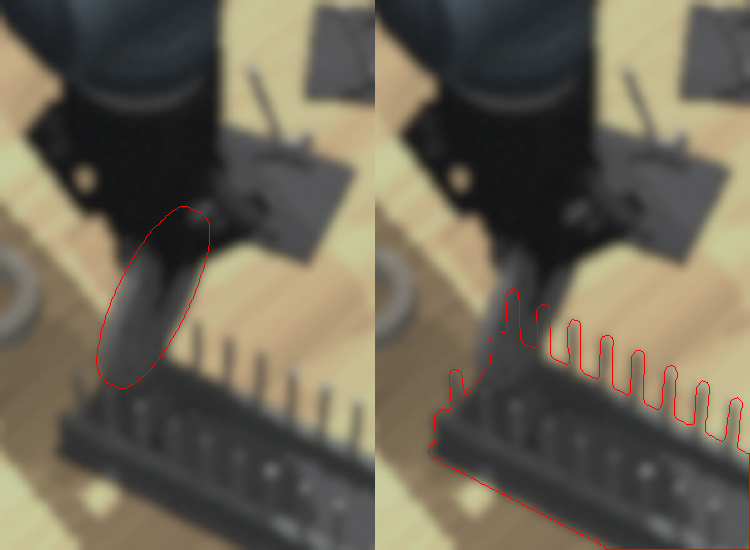

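View pics/t6.png

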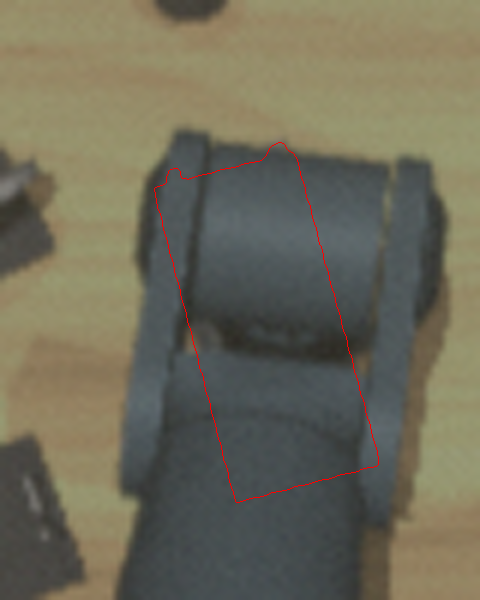

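Emit:
{"api": "jog_arm", "payload": {
  "commands": [
    [-0.02,0.01,-0.4,0,0],
    [0,0,-0.4,0,0],
    [0,0,-0.3,0,0],
    [0,0,-0.2,0,0],
    [0,0,-0.1,0,0],
    [0,0,0,0,0],
    [0,0,0,0,0],
    [0,0,0,0,0]
  ]
}}

```text
t: 7.92
ee_pos: [0.5103, 0.0371, 0.105]
eef_rot: [-0.393, 1.569, -0.159]
wrist_force: [0.1, 0.7, -2.7]
finger_gap: 0.0074
```

```bash
python3 - <<'E'
from ov import *
s,j=st();im=optics.read_camera('scene'); e=s['ee_pos']; tt=[e[0],e[1],np.radians(j)]
cv2.imwrite('pics/s7.png',overlay('scene',im,vdisc(0,e[2]+.032-.05),tt,(245,345,130,250),'/tmp/a.png',5))
E
```

```text
t 7.92 pos [0.5103 0.0371 0.105 ] jawyaw 13.39 tilt [ 0.002 -0.    -1.   ] q [-0.15  0.08  2.   -0.    1.06 -0.38] F [ 0.1  0.7 -2.7] gap 0.0074
```

View pics/s7.png

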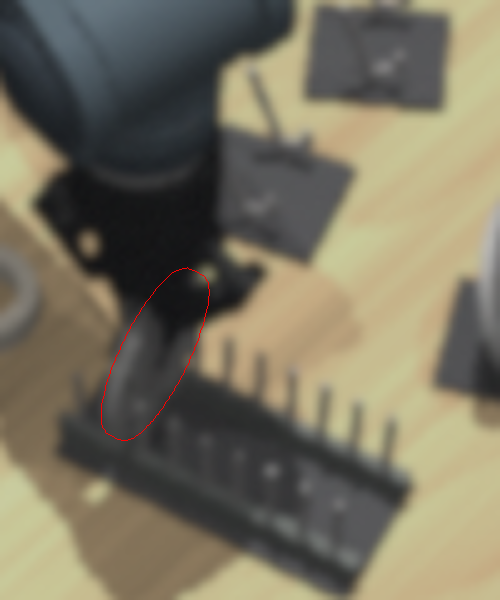

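No contact so far; continue down in small steps.

Emit:
{"api": "jog_arm", "payload": {
  "commands": [
    [0,0,-0.1,0,0],
    [0,0,-0.1,0,0],
    [0,0,0,0,0],
    [0,0,0,0,0]
  ]
}}

```text
t: 8.3
ee_pos: [0.5105, 0.0365, 0.0966]
eef_rot: [-0.819, 1.568, -0.586]
wrist_force: [1.9, -2.3, 0.4]
finger_gap: 0.0073
```

Emit:
{"api": "jog_arm", "payload": {
  "commands": [
    [0,0,-0.08,0,0],
    [0,0,0,0,0],
    [0,0,0,0,0]
  ]
}}

```text
t: 8.55
ee_pos: [0.5115, 0.0363, 0.0956]
eef_rot: [-0.729, 1.567, -0.495]
wrist_force: [-2.3, -4.4, 12.4]
finger_gap: 0.0072
```

Emit:
{"api": "jog_arm", "payload": {
  "commands": [
    [0,0,-0.06,0,0],
    [0,0,0,0,0],
    [0,0,0,0,0]
  ]
}}

```text
t: 8.8
ee_pos: [0.5125, 0.0357, 0.0949]
eef_rot: [-0.8, 1.565, -0.566]
wrist_force: [-3.9, -6.1, 20.6]
finger_gap: 0.0071
```

Emit:
{"api": "jog_arm", "payload": {
  "commands": [
    [0,0,0.12,0,0],
    [0,0,0,0,0],
    [0,0,0,0,0.1],
    [0,0,0,0,0.2],
    [0,0,0,0,0.25],
    [0,0,0,0,0.25],
    [0,0,0.3,0,0.25],
    [0,0,0.8,0,0.25],
    [0,0,0.8,0,0.25],
    [0,0,0.8,0,0.25],
    [0,0,0,0,0.25]
  ]
}}

```text
t: 9.72
ee_pos: [0.5136, 0.0368, 0.2115]
eef_rot: [-0.372, 1.557, -0.138]
wrist_force: [-0.2, 0.3, -0.2]
finger_gap: 0.021
```

```bash
python3 - <<'E'
from ov import *
s,j=st();im=optics.read_camera('scene')
cv2.imwrite('pics/s8.png',overlay('scene',im,vdisc(0,.073),[.5099,.0373,.2363],(225,375,100,250),'/tmp/a.png',4))
E
```

```text
t 9.72 pos [0.5136 0.0368 0.2115] jawyaw 13.41 tilt [ 0.013 -0.002 -1.   ] q [-0.15 -0.06  1.93  0.    1.27 -0.38] F [-0.2  0.3 -0.2] gap 0.021
```

View pics/s8.png

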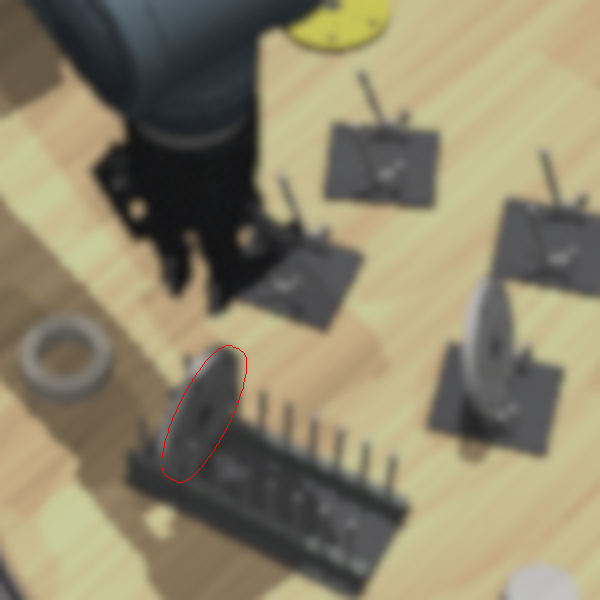

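Emit:
{"api": "jog_arm", "payload": {
  "commands": [
    [0.2,0.32,0,0.0025,0.5],
    [0.39,0.64,0,0.005,1],
    [0.39,0.64,0,0.005,1],
    [0.39,0.64,0,0.005,1],
    [0.39,0.64,0,0.005,1],
    [0.39,0.64,0,0.005,1],
    [0.39,0.64,0,0.005,1],
    [0.2,0.34,0,0.0025,1],
    [0,0,0,0,1],
    [0,0,0,0,1],
    [0,0,0,0,1]
  ]
}}

```text
t: 10.68
ee_pos: [0.6183, 0.2165, 0.2024]
eef_rot: [2.98, 1.569, -2.851]
wrist_force: [0.1, 0.2, 0.3]
finger_gap: 0.0852
```

```bash
python3 -c "
from ov import *
s,j=st();im=optics.read_camera('top'); cv2.imwrite('pics/t8.png',overlay('top',im,rackm(),[.5585,.049,.2363],(180,320,150,240),'/tmp/a.png',5));st()"
```

```text
t 10.68 pos [0.6183 0.2165 0.2024] jawyaw 25.96 tilt [-0.002 -0.001 -1.   ] q [ 0.16  0.28  1.57 -0.    1.29 -0.29] F [0.1 0.2 0.3] gap 0.0852
t 10.73 pos [0.6184 0.2163 0.2027] jawyaw 25.93 tilt [-0.001 -0.    -1.   ] q [ 0.16  0.28  1.57 -0.    1.29 -0.29] F [-0.8 -0.1  0.3] gap 0.0851
```

View pics/t8.png

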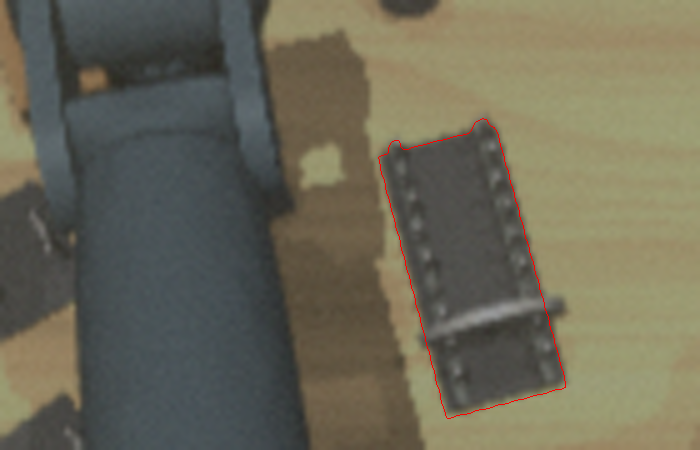

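Emit:
{"api": "jog_arm", "payload": {
  "commands": [
    [0.1,0.03,-0.6,0,1],
    [0,0,-0.7,0,1],
    [0,0,-0.7,0,1],
    [0,0,-0.5,0,1],
    [0,0,-0.3,0,1],
    [0,0,0,0,1],
    [0,0,0,0,1],
    [0,0,0,0,1]
  ]
}}

```text
t: 11.4
ee_pos: [0.6243, 0.2183, 0.0933]
eef_rot: [-0.287, 1.568, 0.166]
wrist_force: [0.3, -0.1, 0.1]
finger_gap: 0.0857
```

```bash
python3 -c "
from h import *
s,j=st(); im=optics.read_camera('scene'); crop(im,290,90,130,150,'pics/s9.png',4)"
```

```text
t 11.4 pos [0.6243 0.2183 0.0933] jawyaw 25.97 tilt [ 0.003  0.001 -1.   ] q [ 0.17  0.42  1.61  0.    1.11 -0.29] F [ 0.3 -0.1  0.1] gap 0.0857
```

View pics/s9.png

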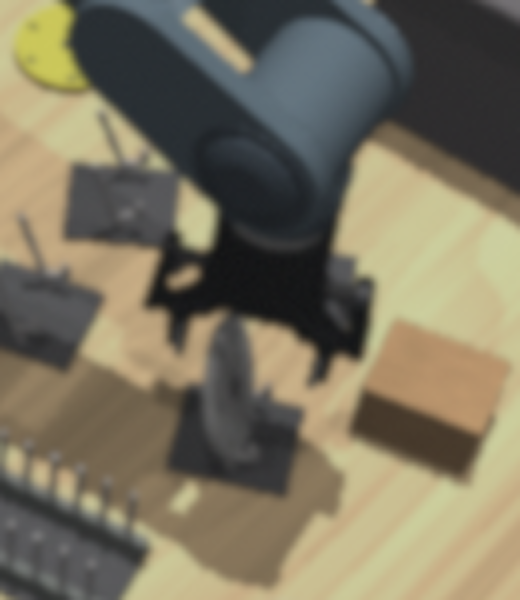

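Emit:
{"api": "jog_arm", "payload": {
  "commands": [
    [0,0,-0.05,0,0.7],
    [0,0,0,0,0.5],
    [0,0,0,0,0.35],
    [0,0,0,0,0.2],
    [0,0,0,0,0.1],
    [0,0,0,0,0],
    [0,0,0,0,0],
    [0,0,0,0,0],
    [0,0,0,0,0],
    [0,0,0,0,0],
    [0,0,0.25,0,0],
    [0,0,0.5,0,0],
    [0,0,0.7,0,0],
    [0,0,0.7,0,0],
    [0,0,0.6,0,0],
    [0,0,0,0,0],
    [0,0,0,0,0]
  ]
}}

```text
t: 12.87
ee_pos: [0.6239, 0.2185, 0.2007]
eef_rot: [-0.29, 1.568, 0.163]
wrist_force: [0.3, -0.2, -1.6]
finger_gap: 0.0075
```

```bash
python3 -c "
from h import *
s,j=st(); im=optics.read_camera('scene'); crop(im,290,60,130,150,'pics/s10.png',4)"
```

```text
t 12.87 pos [0.6239 0.2185 0.2007] jawyaw 26.0 tilt [ 0.003  0.    -1.   ] q [ 0.17  0.3   1.55 -0.    1.29 -0.29] F [ 0.3 -0.2 -1.6] gap 0.0075
```

View pics/s10.png

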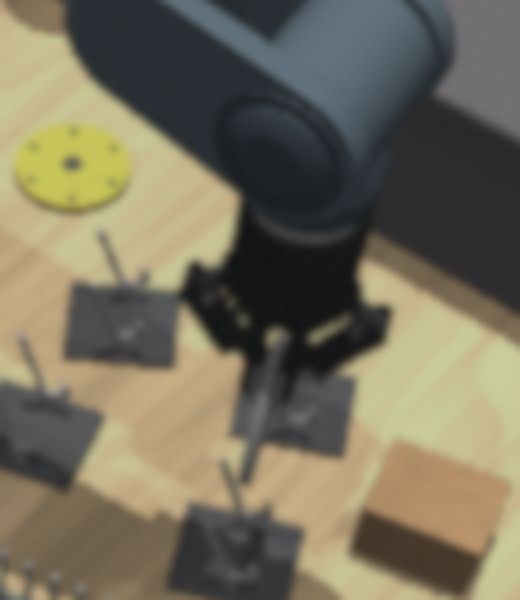

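Emit:
{"api": "jog_arm", "payload": {
  "commands": [
    [-0.03,-0.33,0,-0.0026,0],
    [-0.065,-0.6,0,-0.005,0],
    [-0.065,-0.6,0,-0.005,0],
    [-0.065,-0.6,0,-0.005,0],
    [-0.065,-0.6,0,-0.005,0],
    [-0.065,-0.6,0,-0.005,0],
    [-0.06,-0.6,0,-0.005,0],
    [0,0,-0.4,-0.002,0],
    [0,0,-0.4,0,0],
    [0,0,0,0,0],
    [0,0,0,0,0],
    [0,0,0,0,0],
    [0,0,0,0,0]
  ]
}}

```text
t: 14.0
ee_pos: [0.6069, 0.0612, 0.168]
eef_rot: [-0.4, 1.57, -0.164]
wrist_force: [0.2, 0.2, -1.2]
finger_gap: 0.0072
```

```bash
python3 - <<'E'
from ov import *
s,j=st();im=optics.read_camera('scene'); e=s['ee_pos']; tt=[e[0],e[1],np.radians(j)]
a=overlay('scene',im,vdisc(0,e[2]+.027-.05),tt,(250,330,110,240),'/tmp/a.png',4.6)
b=overlay('scene',im,rackm(),[.5585,.049,.2363],(250,330,110,240),'/tmp/a.png',4.6)
cv2.imwrite('pics/s11.png',np.hstack([a,b])[:, :800])
E
```

```text
t 14.0 pos [0.6069 0.0612 0.168 ] jawyaw 13.55 tilt [ 0.001 -0.    -1.   ] q [-0.09  0.22  1.71 -0.    1.21 -0.32] F [ 0.2  0.2 -1.2] gap 0.0072
```

View pics/s11.png

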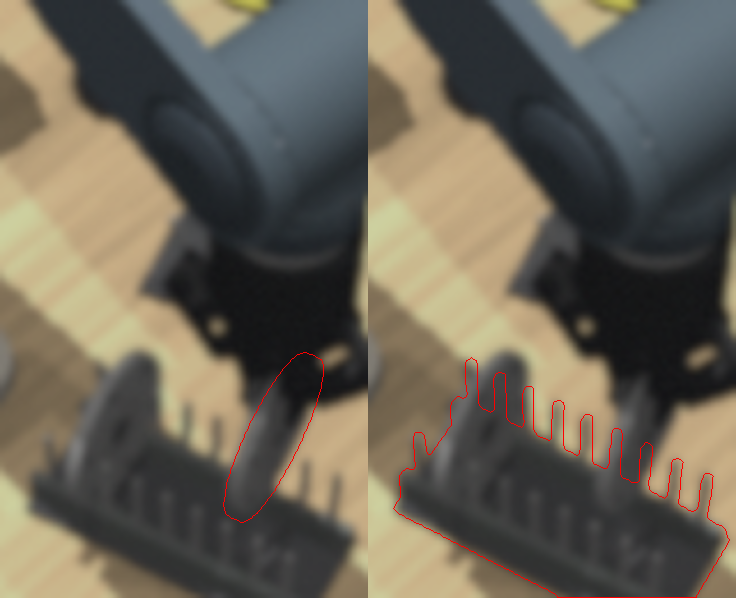

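Emit:
{"api": "jog_arm", "payload": {
  "commands": [
    [0,0,-0.5,0,0],
    [0,0,-0.5,0,0],
    [0,0,-0.4,0,0],
    [0,0,-0.2,0,0],
    [0,0,-0.1,0,0],
    [0,0,0,0,0],
    [0,0,0,0,0],
    [0,0,0,0,0]
  ]
}}

```text
t: 14.72
ee_pos: [0.6076, 0.0612, 0.1008]
eef_rot: [-0.318, 1.568, -0.081]
wrist_force: [0.3, -0.2, -1.9]
finger_gap: 0.0073
```

Emit:
{"api": "jog_arm", "payload": {
  "commands": [
    [0,0,-0.08,0,0],
    [0,0,0,0,0],
    [0,0,0,0,0]
  ]
}}

```text
t: 14.97
ee_pos: [0.6073, 0.0611, 0.0969]
eef_rot: [-0.343, 1.569, -0.107]
wrist_force: [1.4, -0.6, 0.8]
finger_gap: 0.0071
```

Emit:
{"api": "jog_arm", "payload": {
  "commands": [
    [0,0,-0.04,0,0],
    [0,0,0,0,0],
    [0,0,0,0,0],
    [0,0,0,0,0.1],
    [0,0,0,0,0.2],
    [0,0,0,0,0.25],
    [0,0,0,0,0.25],
    [0,0,0.3,0,0.25],
    [0,0,0.8,0,0.25],
    [0,0,0.8,0,0.25],
    [0,0,0.8,0,0.25],
    [0,0,0.8,0,0.25],
    [0,0,0,0,0.25]
  ]
}}

```text
t: 16.05
ee_pos: [0.6103, 0.061, 0.244]
eef_rot: [-0.321, 1.556, -0.085]
wrist_force: [0.2, 0.1, 1.1]
finger_gap: 0.0214
```

Emit:
{"api": "jog_arm", "payload": {
  "commands": [
    [-0.08,-0.4,0,-0.003,0.25],
    [-0.15,-0.75,0,-0.005,0.4],
    [-0.15,-0.75,0,-0.005,0.6],
    [-0.15,-0.75,0,-0.005,0.6],
    [-0.15,-0.75,0,-0.005,0.6],
    [-0.15,-0.75,0,-0.005,0.6],
    [-0.15,-0.75,0,-0.005,0.6],
    [-0.15,-0.75,0,-0.005,0.6],
    [-0.15,-0.75,0,-0.005,0.6],
    [-0.15,-0.75,0,-0.005,0.6],
    [-0.15,-0.75,0,-0.005,0.6],
    [-0.15,-0.75,0,-0.006,0.6],
    [-0.12,-0.4,0,-0.005,0.6],
    [0,0,0,0,0.6],
    [0,0,0,0,0.6]
  ]
}}

```text
t: 17.3
ee_pos: [0.5323, -0.3014, 0.2349]
eef_rot: [0.661, 1.57, 0.494]
wrist_force: [0.8, 0.6, 0.6]
finger_gap: 0.0516
```

```bash
python3 - <<'E'
from ov import *
s,j=st()
im=optics.read_camera('scene');crop(im,140,180,110,180,'pics/s12.png',3.3)
im=optics.read_camera('top');crop(im,240,120,170,150,'pics/t12.png',4.5)
E
```

```text
t 17.3 pos [ 0.5323 -0.3014  0.2349] jawyaw -9.57 tilt [ 0.  0. -1.] q [-0.7   0.15  1.66  0.    1.33 -0.53] F [0.8 0.6 0.6] gap 0.0516
```

View pics/s12.png

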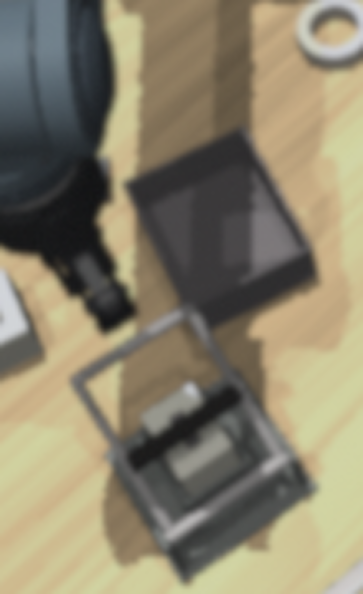

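View pics/t12.png

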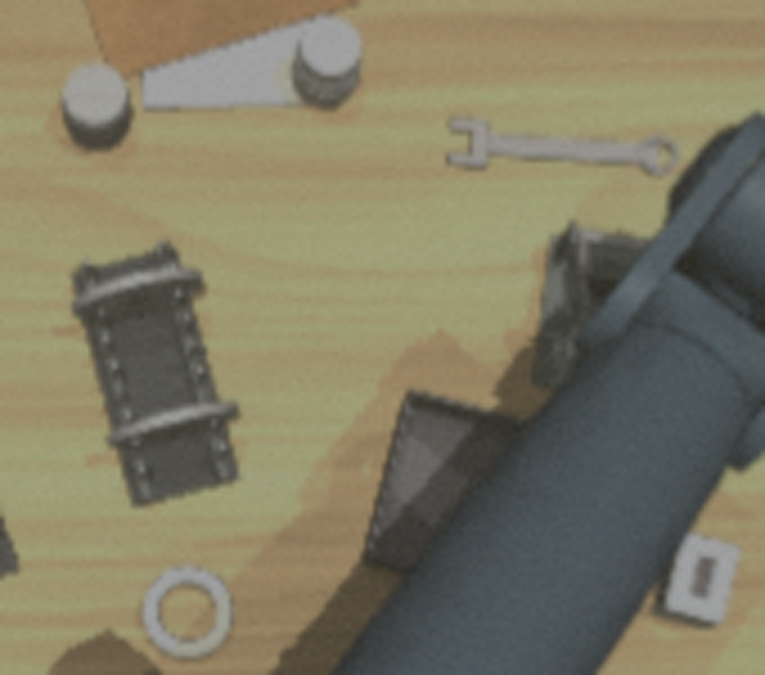

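Emit:
{"api": "jog_arm", "payload": {
  "commands": [
    [0.08,0,-0.5,0,0.6],
    [0,0,-0.7,0,0.6],
    [0,0,-0.7,0,0.6],
    [0,0,-0.6,0,0.6],
    [0,0,-0.25,0,0.6],
    [0,0,0,0,0.6],
    [0,0,0,0,0.6]
  ]
}}

```text
t: 17.98
ee_pos: [0.5363, -0.3003, 0.1251]
eef_rot: [-0.344, 1.57, -0.509]
wrist_force: [-0.6, 1.0, 0.5]
finger_gap: 0.0512
```

```bash
python3 - <<'E'
from ov import *
s,j=st()
im=optics.read_camera('scene');crop(im,140,220,110,140,'pics/s13.png',4.2)
E
```

```text
t 17.98 pos [ 0.5363 -0.3003  0.1251] jawyaw -9.44 tilt [ 0. -0. -1.] q [-0.69  0.28  1.72  0.    1.14 -0.53] F [-0.6  1.   0.5] gap 0.0512
```

View pics/s13.png

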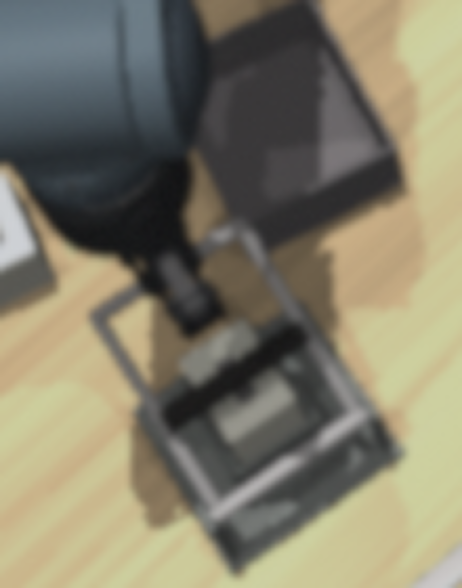

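Fingers straddle the bar mid-span. Close softly on it.

Emit:
{"api": "jog_arm", "payload": {
  "commands": [
    [0,0,0,0,0.4],
    [0,0,0,0,0.25],
    [0,0,0,0,0.1],
    [0,0,0,0,0],
    [0,0,0,0,0],
    [0,0,0,0,0],
    [0,0,0,0,0]
  ],
  "squeeze": 25
}}

```text
t: 18.62
ee_pos: [0.5357, -0.3011, 0.125]
eef_rot: [-1.673, 1.57, -1.839]
wrist_force: [-2.7, -0.5, 3.3]
finger_gap: 0.0092
```

```bash
python3 -c "
import numpy as np
th=np.linspace(.6435,1.95,15)
x=60-130*np.cos(th);z=66+130*np.sin(th)
for a,b in zip(np.diff(x),np.diff(z)): print([round(a*.986/40,2),round(-a*.1668/40,2),round(b/40,2),0,0],end=', ')
"
```

```text
[np.float64(0.19), np.float64(-0.03), np.float64(0.23), 0, 0], [np.float64(0.21), np.float64(-0.04), np.float64(0.21), 0, 0], [np.float64(0.23), np.float64(-0.04), np.float64(0.19), 0, 0], [np.float64(0.25), np.float64(-0.04), np.float64(0.17), 0, 0], [np.float64(0.26), np.float64(-0.04), np.float64(0.15), 0, 0], [np.float64(0.27), np.float64(-0.05), np.float64(0.12), 0, 0], [np.float64(0.28), np.float64(-0.05), np.float64(0.1), 0, 0], [np.float64(0.29), np.float64(-0.05), np.float64(0.07), 0, 0], [np.float64(0.3), np.float64(-0.05), np.float64(0.04), 0, 0], [np.float64(0.3), np.float64(-0.05), np.float64(0.01), 0, 0], [np.float64(0.3), np.float64(-0.05), np.float64(-0.02), 0, 0], [np.float64(0.3), np.float64(-0.05), np.float64(-0.04), 0, 0], [np.float64(0.29), np.float64(-0.05), np.float64(-0.07), 0, 0], [np.float64(0.28), np.float64(-0.05), np.float64(-0.1), 0, 0],
```

Emit:
{"api": "jog_arm", "payload": {
  "commands": [
    [0.19,-0.03,0.23,0,0],
    [0.21,-0.04,0.21,0,0],
    [0.23,-0.04,0.19,0,0],
    [0.25,-0.04,0.17,0,0],
    [0,0,0,0,0]
  ]
}}

```text
t: 19.03
ee_pos: [0.5715, -0.3075, 0.1592]
eef_rot: [-2.271, 1.57, -2.437]
wrist_force: [-7.5, 1.8, 12.4]
finger_gap: 0.0091
```

Emit:
{"api": "jog_arm", "payload": {
  "commands": [
    [0.23,-0.04,0.2,0,0],
    [0.26,-0.05,0.14,0,0],
    [0,0,0,0,0]
  ]
}}

```text
t: 19.28
ee_pos: [0.5914, -0.3109, 0.1704]
eef_rot: [-0.671, 1.57, -0.837]
wrist_force: [0.1, -1.6, 2.5]
finger_gap: 0.0088
```

Emit:
{"api": "jog_arm", "payload": {
  "commands": [
    [0.28,-0.05,0.1,0,0],
    [0.29,-0.05,0.07,0,0],
    [0.3,-0.05,0.04,0,0],
    [0,0,0,0,0]
  ]
}}

```text
t: 19.62
ee_pos: [0.6265, -0.3171, 0.1791]
eef_rot: [-0.532, 1.569, -0.698]
wrist_force: [1.6, -1.0, 3.0]
finger_gap: 0.0093
```

Emit:
{"api": "jog_arm", "payload": {
  "commands": [
    [0.3,-0.05,0.01,0,0],
    [0.3,-0.05,-0.02,0,0],
    [0.3,-0.05,-0.04,0,0],
    [0.29,-0.05,-0.07,0,0],
    [0,0,0,0,0]
  ]
}}

```text
t: 20.03
ee_pos: [0.674, -0.3253, 0.1735]
eef_rot: [-0.506, 1.568, -0.672]
wrist_force: [2.1, -3.3, 1.4]
finger_gap: 0.0089
```

Emit:
{"api": "jog_arm", "payload": {
  "commands": [
    [0.28,-0.05,-0.1,0,0],
    [0,0,0,0,0],
    [0,0,0,0,0.2],
    [0,0,0,0,0.4],
    [0,0,0,0,0.5],
    [0,0,0.5,0,0.5],
    [-0.2,0,0.7,0,0.5],
    [-0.7,0,0.3,0,0.6],
    [-0.8,0.1,0,0,0.8],
    [-0.8,0.1,0,0,1],
    [-0.8,0.1,0,0,1],
    [-0.8,0.1,0,0,1],
    [-0.8,0.1,0,0,1],
    [0,0,0,0,1]
  ]
}}

```text
t: 21.2
ee_pos: [0.4833, -0.3042, 0.2279]
eef_rot: [2.616, 1.566, 2.448]
wrist_force: [-0.4, 0.0, -0.1]
finger_gap: 0.0854
```

```bash
python3 - <<'E'
from ov import *
import pickle
s,j=st()
S=optics.read_camera('scene');T=optics.read_camera('top');pickle.dump((S,T),open('im2.pkl','wb'))
crop(S,140,220,110,140,'pics/s14.png',4.2);crop(T,330,130,110,120,'pics/t14.png',5)
E
```

```text
t 21.2 pos [ 0.4833 -0.3042  0.2279] jawyaw -9.6 tilt [-0.004  0.003 -1.   ] q [-0.76  0.07  1.76 -0.    1.32 -0.59] F [-0.4  0.  -0.1] gap 0.0854
```

View pics/s14.png

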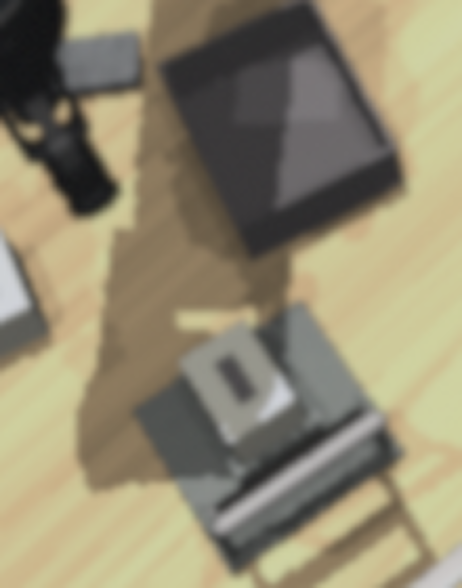

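View pics/t14.png

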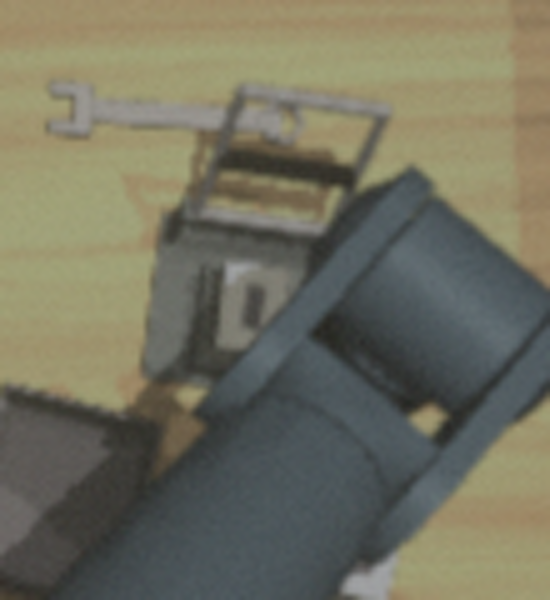

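Emit:
{"api": "jog_arm", "payload": {
  "commands": [
    [0.18,-0.01,0,-0.019,1],
    [0.18,-0.01,0,-0.019,1],
    [0.18,-0.01,0,-0.019,1],
    [0.18,-0.01,0,-0.019,1],
    [0.18,-0.01,0,-0.019,1],
    [0.19,-0.01,0,-0.019,1],
    [0.19,-0.01,0,-0.019,1],
    [0.19,-0.01,0,-0.019,1],
    [0.19,-0.01,0,-0.019,1],
    [0.19,-0.01,0,-0.019,1],
    [0.19,-0.01,0,-0.019,1],
    [0.19,0,0,-0.019,1],
    [0.19,0,0,-0.019,1],
    [0,0,0,-0.003,1],
    [0,0,0,0,1],
    [0,0,0,0,1]
  ]
}}

```text
t: 22.63
ee_pos: [0.5852, -0.3107, 0.2295]
eef_rot: [-2.446, 1.571, 2.103]
wrist_force: [-0.4, 0.4, 0.2]
finger_gap: 0.086
```

```bash
python3 - <<'E'
from ov import *
s,j=st()
S=optics.read_camera('scene');T=optics.read_camera('top')
rs=(160,240,270,365)
a=overlay('scene',S,cradlem(),[.580,-.3086,-.1676],rs,'/tmp/a.png',5)
b=overlay('scene',S,cartm(16),[.580,-.3086,-.1676],rs,'/tmp/a.png',5)
cv2.imwrite('pics/s15.png',np.hstack([a,b]))
E
```

```text
t 22.63 pos [ 0.5852 -0.3107  0.2295] jawyaw -99.34 tilt [-0.  0. -1.] q [-0.66  0.28  1.52  0.    1.34  1.07] F [-0.4  0.4  0.2] gap 0.086
```

View pics/s15.png

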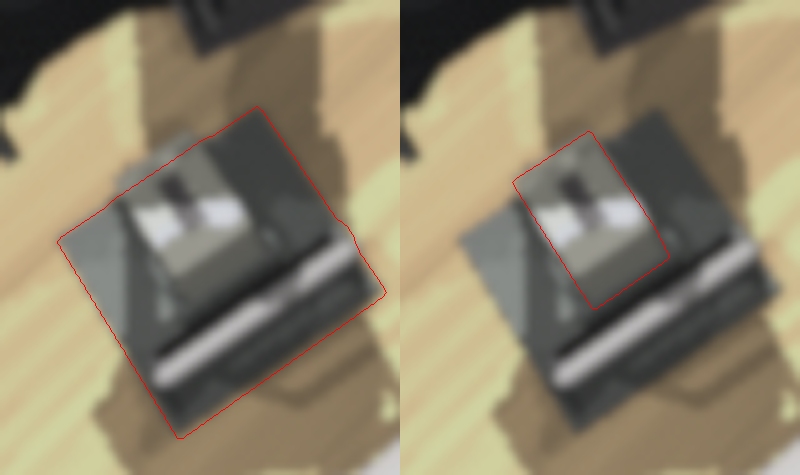

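Emit:
{"api": "jog_arm", "payload": {
  "commands": [
    [-0.1,0.05,-0.7,0,1],
    [0,0,-0.8,0,1],
    [0,0,-0.8,0,1],
    [0,0,-0.8,0,1],
    [0,0,-0.7,0,1],
    [0,0,-0.5,0,1],
    [0,0,-0.3,0,1],
    [0,0,0,0,1],
    [0,0,0,0,1]
  ]
}}

```text
t: 23.48
ee_pos: [0.581, -0.309, 0.0461]
eef_rot: [1.329, 1.571, -0.407]
wrist_force: [0.3, -0.2, 0.3]
finger_gap: 0.0855
```

```bash
python3 - <<'E'
from ov import *
s,j=st()
S=optics.read_camera('scene');crop(S,130,220,130,150,'pics/s16.png',4)
E
```

```text
t 23.48 pos [ 0.581  -0.309   0.0461] jawyaw -99.49 tilt [ 0. -0. -1.] q [-0.66  0.48  1.63  0.    1.04  1.08] F [ 0.3 -0.2  0.3] gap 0.0855
```

View pics/s16.png

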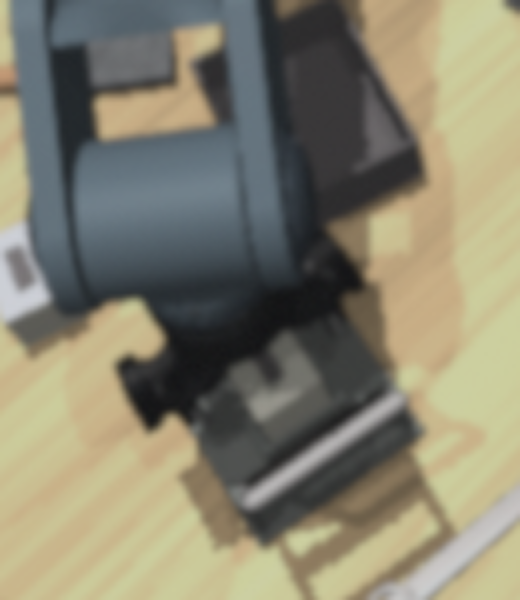

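Emit:
{"api": "jog_arm", "payload": {
  "commands": [
    [0,0,-0.15,0,1],
    [0,0,0,0,0.8],
    [0,0,0,0,0.6],
    [0,0,0,0,0.45],
    [0,0,0,0,0.3],
    [0,0,0,0,0.3],
    [0,0,0,0,0.3],
    [0,0,0,0,0.3]
  ],
  "squeeze": 40
}}

```text
t: 24.2
ee_pos: [0.5812, -0.3089, 0.0401]
eef_rot: [1.265, 1.57, -0.471]
wrist_force: [0.6, 0.3, 2.4]
finger_gap: 0.0432
```

Emit:
{"api": "jog_arm", "payload": {
  "commands": [
    [0,0,0.25,0,0.3],
    [0,0,0.5,0,0.3],
    [0,0,0.7,0,0.3],
    [0,0,0.8,0,0.3],
    [0,0,0.8,0,0.3],
    [0,0,0.3,0,0.3],
    [0,0,0,0,0.3],
    [0,0,0,0,0.3]
  ]
}}

```text
t: 24.87
ee_pos: [0.5807, -0.3087, 0.1732]
eef_rot: [-1.828, 1.571, 2.718]
wrist_force: [-0.2, -0.2, -2.0]
finger_gap: 0.0434
```

```bash
python3 - <<'E'
from ov import *
s,j=st()
S=optics.read_camera('scene');crop(S,130,200,130,150,'pics/s17.png',4)
E
```

```text
t 24.87 pos [ 0.5807 -0.3087  0.1732] jawyaw -99.51 tilt [-0.  0. -1.] q [-0.66  0.32  1.58 -0.    1.24  1.08] F [-0.2 -0.2 -2. ] gap 0.0434
```

View pics/s17.png

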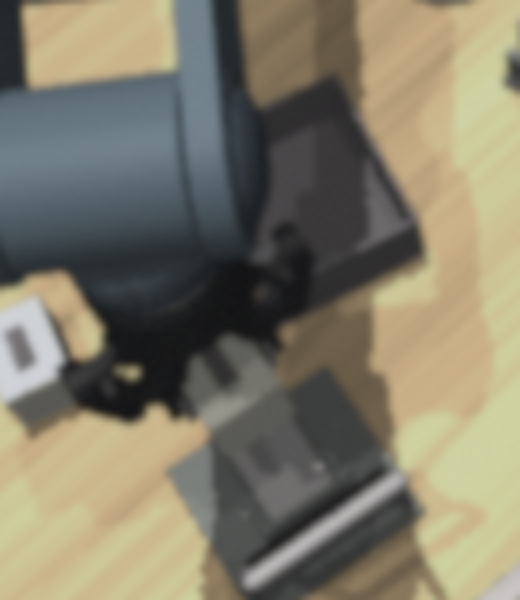

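Emit:
{"api": "jog_arm", "payload": {
  "commands": [
    [-0.22,0.23,0,-0.003,0.3],
    [-0.43,0.47,0,-0.004,0.3],
    [-0.43,0.47,0,-0.004,0.3],
    [-0.43,0.47,0,-0.004,0.3],
    [-0.43,0.47,0,-0.004,0.3],
    [-0.43,0.47,0,-0.003,0.3],
    [-0.43,0.47,0,0,0.3],
    [-0.22,0.24,-0.3,0,0.3],
    [0,0,-0.6,0,0.3],
    [0,0,-0.6,0,0.3],
    [0,0,0,0,0.3],
    [0,0,0,0,0.3]
  ]
}}

```text
t: 25.92
ee_pos: [0.458, -0.1758, 0.1108]
eef_rot: [-1.864, 1.564, 2.544]
wrist_force: [1.4, -0.3, 0.3]
finger_gap: 0.0431
```

```bash
python3 - <<'E'
from ov import *
s,j=st()
S=optics.read_camera('scene');crop(S,130,180,130,150,'pics/s18.png',4)
E
```

```text
t 25.92 pos [ 0.458  -0.1758  0.1108] jawyaw -107.43 tilt [-0.006  0.004 -1.   ] q [-0.6   0.02  2.04 -0.    1.08  1.28] F [ 1.4 -0.3  0.3] gap 0.0431
```

View pics/s18.png

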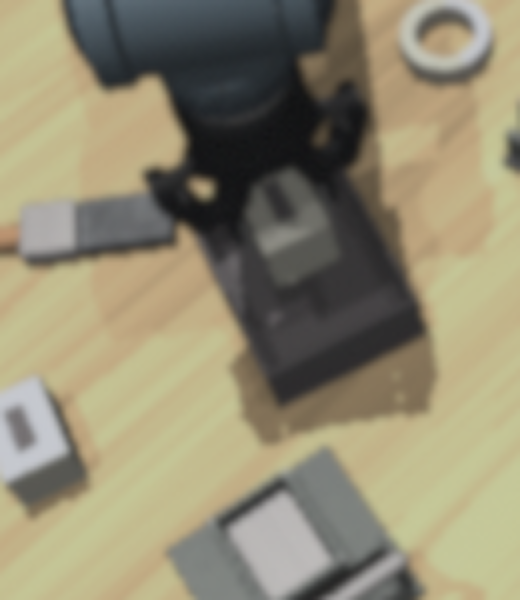

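Emit:
{"api": "jog_arm", "payload": {
  "commands": [
    [0.03,-0.03,-0.5,0,0.3],
    [0,0,-0.6,0,0.3],
    [0,0,-0.5,0,0.3],
    [0,0,-0.2,0,0.3],
    [0,0,0,0,0.3],
    [0,0,0,0,0.3],
    [0,0,0,0,0.3]
  ]
}}

```text
t: 26.55
ee_pos: [0.4626, -0.1793, 0.0434]
eef_rot: [1.275, 1.568, -0.6]
wrist_force: [-0.4, -0.1, -0.9]
finger_gap: 0.0429
```

Emit:
{"api": "jog_arm", "payload": {
  "commands": [
    [0,0,-0.2,0,0.3],
    [0,0,0,0,0.3],
    [0,0,0,0,0.5],
    [0,0,0,0,0.6],
    [0,0,0,0,0.65],
    [0,0,0,0,0.65],
    [0,0,0.3,0,0.65],
    [0,0,0.8,0,0.65],
    [0,0,0.8,0,0.65],
    [0,0,0.8,0,0.65],
    [0,0,0.8,0,0.65],
    [-0.5,0.5,0,0,0.65],
    [-0.5,0.8,0,0,1],
    [-0.5,0.8,0,0,1],
    [0,0.8,0,0,1],
    [0,0,0,0,1]
  ]
}}

```text
t: 27.88
ee_pos: [0.4, -0.0586, 0.1733]
eef_rot: [-2.976, 1.569, 1.436]
wrist_force: [0.7, -0.0, -0.5]
finger_gap: 0.0858
```

```bash
cat > look.py <<'E'
from ov import *
import sys
s,j=st()
S=optics.read_camera('scene');T=optics.read_camera('top');pickle.dump((S,T),open('im3.pkl','wb'))
cv2.imwrite('pics/'+sys.argv[1]+'S.png',S[:,:,::-1]);cv2.imwrite('pics/'+sys.argv[1]+'T.png',T[:,:,::-1])
crop(S,100,180,170,180,'pics/'+sys.argv[1]+'s.png',3.3);crop(T,300,120,130,150,'pics/'+sys.argv[1]+'t.png',4)
E
python3 look.py l1
```

```text
t 27.88 pos [ 0.4    -0.0586  0.1733] jawyaw -107.2 tilt [ 0.     0.001 -1.   ] q [-0.43 -0.31  2.21  0.    1.24  1.44] F [ 0.7 -0.  -0.5] gap 0.0858
```

View pics/l1s.png

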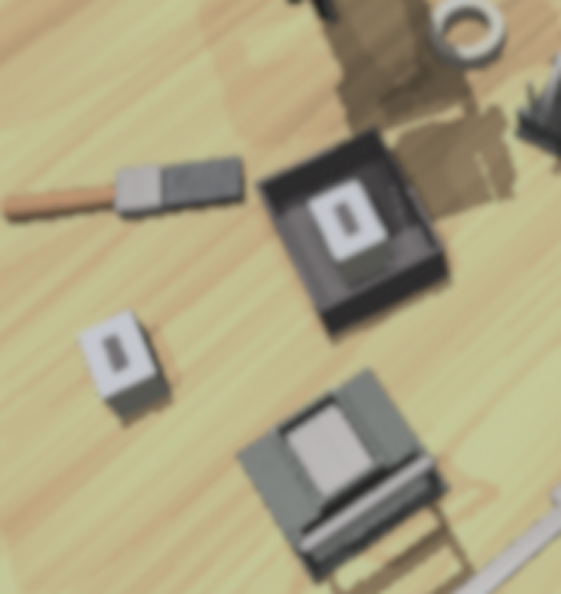

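View pics/l1t.png

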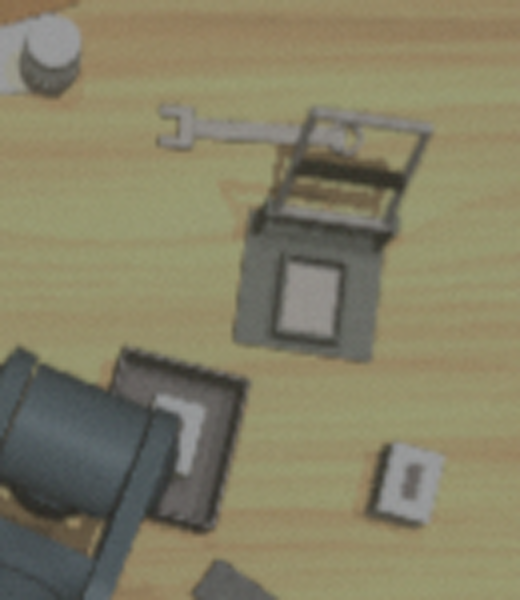

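```bash
cat > fit3.py <<'E'
from fit import *
S,T=pickle.load(open('im3.pkl','rb'))
gs=grey(S,.17);gt=grey(T,.2)
P=cradlem()
rs=(165,236,290,348);rt=(350,400,170,216)   # cut before bail where possible
ws=roi(*rs);wt=roi(*rt)
pb=np.array([.4592,-.1772,-.3036]); pc=[.580,-.3086,-.1676]
for n,w in(('scene',ws),('top',wt)):
    w[cv2.dilate(render(n,binm(),pb),np.ones((5,5)))>.1]=0
    # mask out the +x part (bail)
    m=render(n,[box(52,160,-70,70,0,200)],pc); w[m>.1]=0
def rep(nm,P,p0,ms):
    for c in (('scene','top'),('scene',),('top',)):
        p,f=fit(P,{n:ms[n] for n in c},np.array(p0)); print(nm,c,np.round(p,4),round(np.degrees(p[2]),1),round(f,1))
Pn=[b for b in P[:2]]
rep('cradle',Pn,pc,{'scene':(gs,ws),'top':(gt,wt)})
rep('fresh',cartm(),[.389,-.3525,-.26],{'scene':(gs,roi(118,160,255,312)),'top':(gt,roi(380,415,225,268))})
E
python3 fit3.py
```

```text
cradle ('scene', 'top') [ 0.5808 -0.3086 -0.165 ] -9.5 7.7
cradle ('scene',) [ 0.5801 -0.3086 -0.176 ] -10.1 1.0
cradle ('top',) [ 0.5828 -0.3084 -0.1712] -9.8 3.0
fresh ('scene', 'top') [ 0.4143 -0.3765 -0.2618] -15.0 37.4
fresh ('scene',) [ 0.4117 -0.3757 -0.2851] -16.3 9.7
fresh ('top',) [ 0.4186 -0.378  -0.2698] -15.5 7.6
```

Emit:
{"api": "jog_arm", "payload": {
  "commands": [
    [0.03,-0.4,0,0.002,1],
    [0.04,-0.75,0,0.002,1],
    [0.04,-0.75,0,0,1],
    [0.04,-0.75,0,0,1],
    [0.04,-0.75,0,0,1],
    [0.04,-0.75,0,0,1],
    [0.04,-0.75,0,0,1],
    [0.04,-0.75,0,0,1],
    [0.04,-0.75,0,0,1],
    [0.01,-0.75,0,0,1],
    [0,-0.75,0,0,1],
    [0,-0.05,0,0,1],
    [0,0,0,0,1],
    [0,0,0,0,1]
  ]
}}

```text
t: 29.15
ee_pos: [0.4153, -0.3807, 0.1732]
eef_rot: [-2.343, 1.57, 2.089]
wrist_force: [0.1, -0.0, 0.5]
finger_gap: 0.0856
```

```bash
python3 look.py l2; python3 - <<'E'
from ov import *
S,T=pickle.load(open('im3.pkl','rb'))
P=cartm(); p=[.4145,-.3765,-.272]
a=overlay('scene',S,P,p,(110,170,240,310),'/tmp/a.png',6);b=overlay('top',T,P,p,(370,420,220,280),'/tmp/a.png',6)
b=cv2.copyMakeBorder(b,0,a.shape[0]-b.shape[0],0,0,0);cv2.imwrite('pics/l2o.png',np.hstack([a,b]))
E
```

```text
t 29.15 pos [ 0.4153 -0.3807  0.1732] jawyaw -106.06 tilt [-0.001  0.001 -1.   ] q [-0.94  0.1   1.83  0.    1.21  0.91] F [ 0.1 -0.   0.5] gap 0.0856
```

View pics/l2o.png

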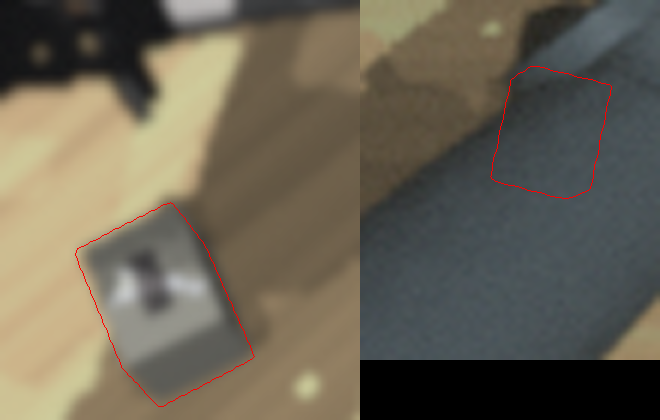

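Emit:
{"api": "jog_arm", "payload": {
  "commands": [
    [-0.02,0.1,-0.5,0.001,1],
    [0,0,-0.8,0,1],
    [0,0,-0.8,0,1],
    [0,0,-0.7,0,1],
    [0,0,-0.5,0,1],
    [0,0,-0.2,0,1],
    [0,0,0,0,1],
    [0,0,0,0,1]
  ]
}}

```text
t: 29.92
ee_pos: [0.4154, -0.3763, 0.0345]
eef_rot: [0.914, 1.57, -0.928]
wrist_force: [0.7, -0.3, -0.1]
finger_gap: 0.0855
```

```bash
python3 look.py l3
```

```text
t 29.92 pos [ 0.4154 -0.3763  0.0345] jawyaw -105.58 tilt [ 0.    -0.001 -1.   ] q [-0.94  0.3   1.89  0.    0.95  0.9 ] F [ 0.7 -0.3 -0.1] gap 0.0855
```

View pics/l3s.png

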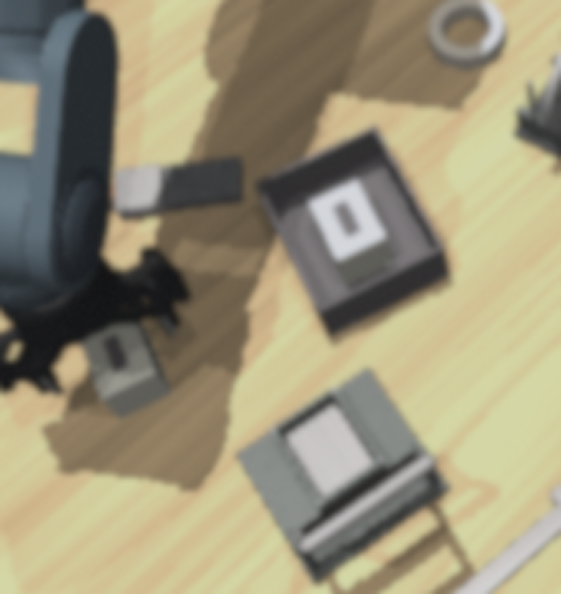

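Emit:
{"api": "jog_arm", "payload": {
  "commands": [
    [0,0,-0.2,0,1],
    [0,0,0,0,0.8],
    [0,0,0,0,0.6],
    [0,0,0,0,0.45],
    [0,0,0,0,0.3],
    [0,0,0,0,0.3],
    [0,0,0,0,0.3],
    [0,0,0,0,0.3],
    [0,0,0,0,0.3]
  ]
}}

```text
t: 30.77
ee_pos: [0.4152, -0.3768, 0.0261]
eef_rot: [0.929, 1.57, -0.914]
wrist_force: [0.4, 0.7, 2.7]
finger_gap: 0.0435
```

Emit:
{"api": "jog_arm", "payload": {
  "commands": [
    [0,0,0.25,0,0.3],
    [0,0,0.5,0,0.3],
    [0,0,0.8,0,0.3],
    [0,0,0.8,0,0.3],
    [0,0,0.8,0,0.3],
    [0,0,0.2,0,0.3],
    [0.2,0.1,0,0.002,0.3],
    [0.5,0.2,0,0.003,0.3],
    [0.5,0.2,0,0.003,0.3],
    [0.5,0.2,0,0.003,0.3],
    [0.5,0.2,0,0.003,0.3],
    [0.5,0.2,0,0.003,0.3],
    [0.5,0.2,0,0,0.3],
    [0.5,0.2,0,0,0.3],
    [0.44,0.2,0,0,0.3],
    [0,0,0,0,0.3],
    [0,0,0,0,0.3],
    [0,0,0,0,0.3]
  ]
}}

```text
t: 32.27
ee_pos: [0.5796, -0.3076, 0.1576]
eef_rot: [-1.998, 1.567, 2.549]
wrist_force: [0.3, -0.1, -1.8]
finger_gap: 0.0436
```

```bash
python3 look.py l4; python3 - <<'E'
from ov import *
S,T=pickle.load(open('im3.pkl','rb'));s,j=st();e=s['ee_pos']
p=[e[0],e[1],np.radians(j+90)]
cv2.imwrite('pics/l4o.png',overlay('scene',S,[b+[0,0,e[2]-.026] for b in cartm()],p,(150,245,225,345),'/tmp/a.png',5))
E
```

```text
t 32.27 pos [ 0.5796 -0.3076  0.1576] jawyaw -99.48 tilt [-0.003  0.002 -1.   ] q [-0.66  0.33  1.59 -0.    1.22  1.08] F [ 0.3 -0.1 -1.8] gap 0.0436
t 32.37 pos [ 0.5795 -0.3084  0.1586] jawyaw -99.54 tilt [-0.002  0.001 -1.   ] q [-0.66  0.33  1.59 -0.    1.22  1.08] F [-0.2  0.  -1.7] gap 0.043
```

View pics/l4o.png

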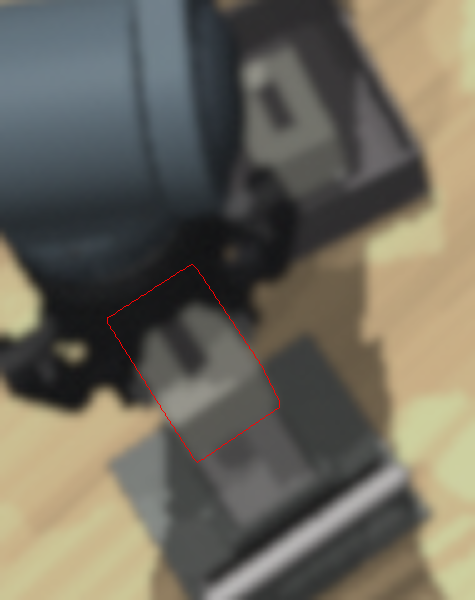

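Emit:
{"api": "jog_arm", "payload": {
  "commands": [
    [0.04,-0.01,-0.5,0,0.3],
    [0,0,-0.7,0,0.3],
    [0,0,-0.6,0,0.3],
    [0,0,-0.4,0,0.3],
    [0,0,-0.1,0,0.3],
    [0,0,0,0,0.3],
    [0,0,0,0,0.3],
    [0,0,0,0,0.3]
  ]
}}

```text
t: 33.03
ee_pos: [0.583, -0.3098, 0.0697]
eef_rot: [1.083, 1.568, -0.654]
wrist_force: [1.0, -0.2, -0.3]
finger_gap: 0.043
```

```bash
python3 look.py l5; python3 - <<'E'
from ov import *
S,T=pickle.load(open('im3.pkl','rb'));crop(S,150,250,95,110,'pics/l5o.png',5)
E
```

```text
t 33.03 pos [ 0.583  -0.3098  0.0697] jawyaw -99.53 tilt [ 0.003 -0.002 -1.   ] q [-0.66  0.44  1.62  0.    1.07  1.08] F [ 1.  -0.2 -0.3] gap 0.043
```

View pics/l5o.png

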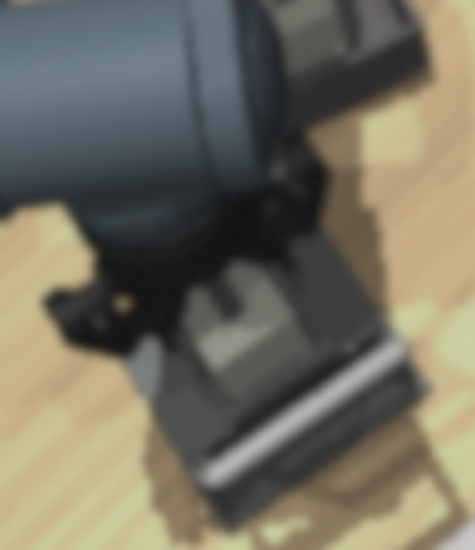

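Emit:
{"api": "jog_arm", "payload": {
  "commands": [
    [0,0,-0.1,0,0.3],
    [0,0,-0.1,0,0.3],
    [0,0,-0.1,0,0.3],
    [0,0,0,0,0.3],
    [0,0,0,0,0.3]
  ]
}}

```text
t: 33.55
ee_pos: [0.5822, -0.3089, 0.0558]
eef_rot: [0.47, 1.571, -1.266]
wrist_force: [-0.2, 0.8, 2.8]
finger_gap: 0.0435
```

Emit:
{"api": "jog_arm", "payload": {
  "commands": [
    [0,0,-0.1,0,0.3],
    [0,0,-0.05,0,0.3],
    [0,0,0,0,0.3],
    [0,0,0,0,0.3]
  ]
}}

```text
t: 33.88
ee_pos: [0.5824, -0.3093, 0.055]
eef_rot: [-1.401, 1.569, -3.137]
wrist_force: [-16.0, 8.1, 29.3]
finger_gap: 0.0433
```

Emit:
{"api": "jog_arm", "payload": {
  "commands": [
    [0,0,0.2,0,0.3],
    [-0.06,0.02,0,0,0.3],
    [0,0,0,0,0.3],
    [0,0,-0.1,0,0.3],
    [0,0,-0.1,0,0.3],
    [0,0,0,0,0.3],
    [0,0,0,0,0.3]
  ]
}}

```text
t: 34.47
ee_pos: [0.5791, -0.3075, 0.0482]
eef_rot: [-2.077, 1.568, 2.469]
wrist_force: [-0.7, -1.1, 1.0]
finger_gap: 0.0434
```

```bash
python3 -c "
from h import *
s,j=st();print(s['wrist_torque'])"
```

```text
t 34.47 pos [ 0.5791 -0.3075  0.0482] jawyaw -99.51 tilt [-0.002  0.001 -1.   ] q [-0.66  0.47  1.63  0.    1.04  1.08] F [-0.7 -1.1  1. ] gap 0.0434
[-0.01005943 -0.01861498 -0.04473923]
```

Emit:
{"api": "jog_arm", "payload": {
  "commands": [
    [0,0,-0.08,0,0.3],
    [0,0,-0.06,0,0.3],
    [0,0,0,0,0.3],
    [0,0,0,0,0.3],
    [0,0,0,0,0.3]
  ]
}}

```text
t: 34.88
ee_pos: [0.5798, -0.3081, 0.0441]
eef_rot: [1.032, 1.571, -0.705]
wrist_force: [0.2, 0.6, -0.2]
finger_gap: 0.0432
```

Emit:
{"api": "jog_arm", "payload": {
  "commands": [
    [0,0,-0.06,0,0.3],
    [0,0,0,0,0.3],
    [0,0,0,0,0.3]
  ]
}}

```text
t: 35.13
ee_pos: [0.58, -0.3083, 0.0422]
eef_rot: [1.046, 1.57, -0.69]
wrist_force: [0.4, -0.3, 0.7]
finger_gap: 0.0431
```

Emit:
{"api": "jog_arm", "payload": {
  "commands": [
    [0,0,0,0,0.45],
    [0,0,0,0,0.6],
    [0,0,0,0,0.8],
    [0,0,0,0,0.9],
    [0,0,0,0,0.9],
    [0,0,0.4,0,0.9],
    [0,0,0.8,0,0.9],
    [0,0,0.8,0,0.9],
    [0,0,0.8,0,0.9],
    [0,0,0.8,0,0.9],
    [0,0,0.8,0,0.7],
    [-0.5,0.3,0.3,0.015,0.4],
    [-0.7,0.5,0,0.019,0.2],
    [-0.7,0.5,0,0.019,0],
    [0,0,0,0.019,0]
  ]
}}

```text
t: 36.38
ee_pos: [0.4992, -0.2519, 0.2274]
eef_rot: [-2.544, 1.564, 2.461]
wrist_force: [0.1, 1.0, -1.3]
finger_gap: 0.0162
```

```bash
python3 look.py l6
```

```text
t 36.38 pos [ 0.4992 -0.2519  0.2274] jawyaw -73.21 tilt [-0.005  0.004 -1.   ] q [-0.67  0.04  1.79  0.    1.32  0.61] F [ 0.1  1.  -1.3] gap 0.0162
```

View pics/l6s.png

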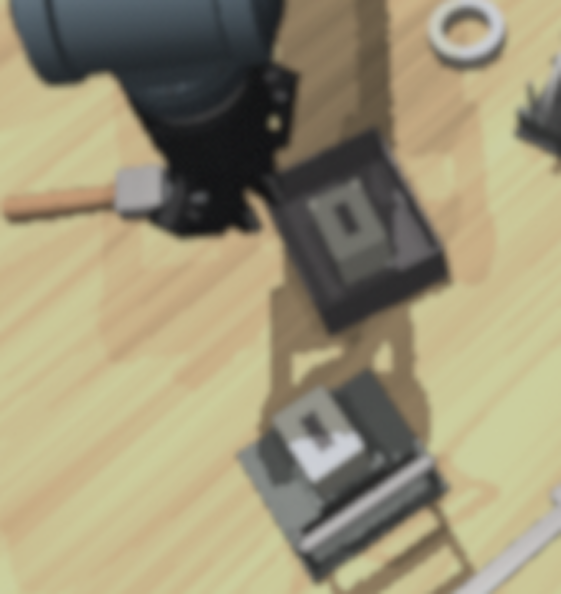

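View pics/l6t.png

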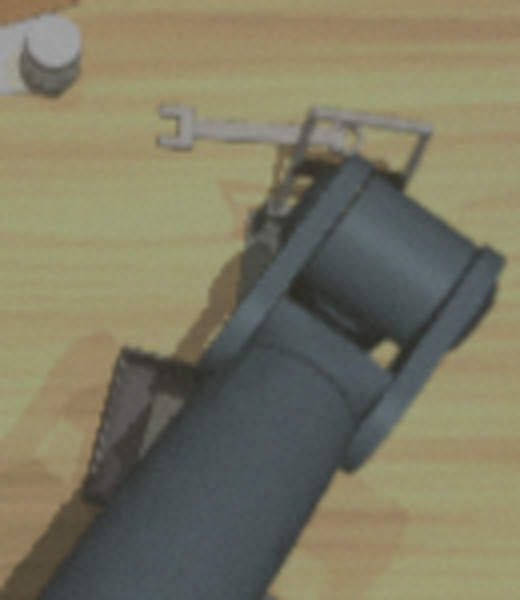

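```bash
python3 -c "
from h import *
print(atz('top',[300+372/4-.4,120+121/4-.4],.188), atz('top',[300+312/4-.4,120+110/4-.4],.188),atz('top',[300+430/4-.4,120+127/4-.4],.188))"
```

```text
[ 0.68525161 -0.32754654  0.188     ] [ 0.69534243 -0.28118167  0.188     ] [ 0.67928607 -0.37247432  0.188     ]
```

Emit:
{"api": "jog_arm", "payload": {
  "commands": [
    [0.2,-0.1,0.3,0.018,0.3],
    [0.45,-0.18,0.3,0.019,0.5],
    [0.45,-0.18,0,0.019,0.6],
    [0.45,-0.18,0,0.019,0.6],
    [0.45,-0.18,0,0.019,0.6],
    [0.45,-0.18,0,0.019,0.6],
    [0.45,-0.18,0,0.019,0.6],
    [0.45,-0.18,0,0.019,0.6],
    [0.45,-0.18,0,0.019,0.6],
    [0.45,-0.18,0,0.006,0.6],
    [0.4,-0.17,0,0,0.6],
    [0,0,0,0,0.6],
    [0,0,0,0,0.6]
  ]
}}

```text
t: 37.57
ee_pos: [0.6904, -0.3322, 0.2529]
eef_rot: [2.914, 1.57, 2.733]
wrist_force: [-0.3, -0.1, 0.6]
finger_gap: 0.0514
```

```bash
python3 -c "
from h import *
s,j=st()"
```

```text
t 37.57 pos [ 0.6904 -0.3322  0.2529] jawyaw -10.35 tilt [-0.  0. -1.] q [-0.6   0.5   1.19 -0.    1.45 -0.42] F [-0.3 -0.1  0.6] gap 0.0514
```

Emit:
{"api": "jog_arm", "payload": {
  "commands": [
    [-0.13,0.11,-0.5,0.002,0.6],
    [0,0,-0.7,0,0.6],
    [0,0,-0.6,0,0.6],
    [0,0,-0.28,0,0.6],
    [0,0,0,0,0.6],
    [0,0,0,0,0.4],
    [0,0,0,0,0.25],
    [0,0,0,0,0.1],
    [0,0,0,0,0],
    [0,0,0,0,0],
    [0,0,0,0,0],
    [0,0,0,0,0]
  ],
  "squeeze": 25
}}

```text
t: 38.57
ee_pos: [0.6856, -0.3279, 0.173]
eef_rot: [-0.402, 1.567, -0.568]
wrist_force: [0.5, -0.0, 5.9]
finger_gap: 0.0087
```

```bash
python3 -c "
import numpy as np
th=np.linspace(1.93,.13,19)
x=60-130*np.cos(th);z=66+130*np.sin(th)
for t,a,b in zip(th[1:],np.diff(x),np.diff(z)): print(round(t,2),[round(float(a*.986/40),2),round(float(-a*.1668/40),2),round(float(b/40),2),0,0],end=', ')
"
```

```text
1.83 [-0.31, 0.05, 0.1, 0, 0], 1.73 [-0.31, 0.05, 0.07, 0, 0], 1.63 [-0.32, 0.05, 0.04, 0, 0], 1.53 [-0.32, 0.05, 0.0, 0, 0], 1.43 [-0.32, 0.05, -0.03, 0, 0], 1.33 [-0.31, 0.05, -0.06, 0, 0], 1.23 [-0.31, 0.05, -0.09, 0, 0], 1.13 [-0.3, 0.05, -0.12, 0, 0], 1.03 [-0.28, 0.05, -0.15, 0, 0], 0.93 [-0.27, 0.05, -0.18, 0, 0], 0.83 [-0.25, 0.04, -0.21, 0, 0], 0.73 [-0.23, 0.04, -0.23, 0, 0], 0.63 [-0.2, 0.03, -0.25, 0, 0], 0.53 [-0.18, 0.03, -0.27, 0, 0], 0.43 [-0.15, 0.03, -0.29, 0, 0], 0.33 [-0.12, 0.02, -0.3, 0, 0], 0.23 [-0.09, 0.01, -0.31, 0, 0], 0.13 [-0.06, 0.01, -0.32, 0, 0],
```

Emit:
{"api": "jog_arm", "payload": {
  "commands": [
    [-0.31,0.05,0.1,0,0],
    [-0.31,0.05,0.07,0,0],
    [-0.32,0.05,0.04,0,0],
    [-0.32,0.05,0,0,0],
    [-0.32,0.05,-0.03,0,0],
    [0,0,0,0,0]
  ]
}}

```text
t: 39.07
ee_pos: [0.6209, -0.3166, 0.1798]
eef_rot: [0.374, 1.569, 0.208]
wrist_force: [-2.7, 4.5, 8.3]
finger_gap: 0.0089
```

Emit:
{"api": "jog_arm", "payload": {
  "commands": [
    [-0.31,0.05,-0.04,0,0],
    [-0.31,0.05,-0.08,0,0],
    [-0.3,0.05,-0.12,0,0],
    [-0.28,0.05,-0.15,0,0],
    [0,0,0,0,0]
  ]
}}

```text
t: 39.48
ee_pos: [0.5716, -0.3082, 0.1616]
eef_rot: [2.721, 1.567, 2.555]
wrist_force: [-3.9, 2.9, 1.4]
finger_gap: 0.0086
```

Emit:
{"api": "jog_arm", "payload": {
  "commands": [
    [-0.27,0.05,-0.18,0,0],
    [-0.25,0.04,-0.21,0,0],
    [-0.23,0.04,-0.23,0,0],
    [-0.2,0.03,-0.25,0,0],
    [0,0,0,0,0]
  ]
}}

```text
t: 39.9
ee_pos: [0.5339, -0.3018, 0.1249]
eef_rot: [2.629, 1.567, 2.463]
wrist_force: [1.8, 2.7, -3.7]
finger_gap: 0.009
```

Emit:
{"api": "jog_arm", "payload": {
  "commands": [
    [-0.18,0.03,-0.27,0,0],
    [-0.15,0.03,-0.29,0,0],
    [-0.12,0.02,-0.3,0,0],
    [-0.09,0.01,-0.31,0,0],
    [0,0,0,0,0]
  ]
}}

```text
t: 40.32
ee_pos: [0.5134, -0.2988, 0.0777]
eef_rot: [1.322, 1.57, 1.155]
wrist_force: [5.6, 1.1, -4.5]
finger_gap: 0.0086
```

```bash
python3 look.py l7
```

```text
t 40.32 pos [ 0.5134 -0.2988  0.0777] jawyaw -9.54 tilt [ 0.     0.001 -1.   ] q [-0.72  0.3   1.8   0.    1.05 -0.55] F [ 5.6  1.1 -4.5] gap 0.0086
```

View pics/l7s.png

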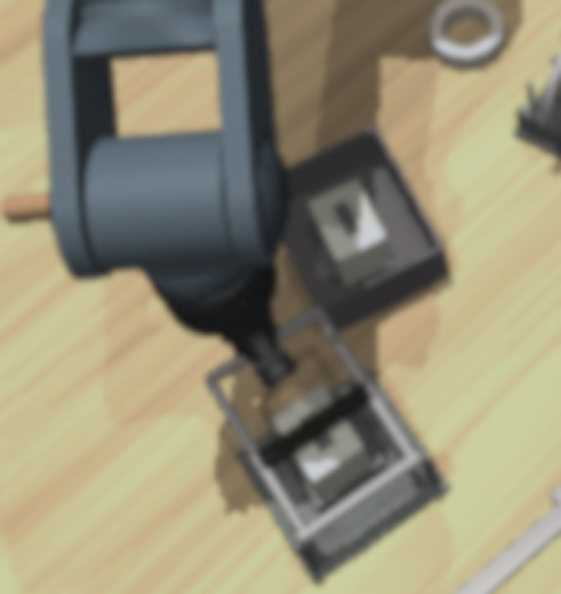

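Emit:
{"api": "jog_arm", "payload": {
  "commands": [
    [-0.03,0,-0.25,0,0],
    [0,0,-0.2,0,0],
    [0,0,0,0,0],
    [0,0,0,0,0]
  ]
}}

```text
t: 40.75
ee_pos: [0.511, -0.2984, 0.0607]
eef_rot: [2.727, 1.566, 2.561]
wrist_force: [-3.3, 3.4, -1.0]
finger_gap: 0.0089
```

Emit:
{"api": "jog_arm", "payload": {
  "commands": [
    [0,0,-0.12,0,0],
    [0,0,0,0,0],
    [0,0,0,0,0]
  ]
}}

```text
t: 41.0
ee_pos: [0.5107, -0.2983, 0.0564]
eef_rot: [2.798, 1.565, 2.632]
wrist_force: [-5.6, 3.8, -0.2]
finger_gap: 0.0088
```

Emit:
{"api": "jog_arm", "payload": {
  "commands": [
    [0,0,0,0,0.2],
    [0,0,0,0,0.4],
    [0,0,0,0,0.4],
    [0,0,0.6,0,0.4],
    [0,0,0.6,0,0.4],
    [0.03,0.02,0.3,0,0.2],
    [0,0,0,0,0],
    [0,0,0,0,0],
    [0,0,0,0,0],
    [0,0,0,0,0],
    [0,0,0,0,0]
  ]
}}

```text
t: 41.92
ee_pos: [0.513, -0.2979, 0.1161]
eef_rot: [2.628, 1.568, 2.462]
wrist_force: [-0.1, -0.1, -0.1]
finger_gap: -0.0003
```

```bash
python3 look.py l8
```

```text
t 41.92 pos [ 0.513  -0.2979  0.1161] jawyaw -9.5 tilt [-0.002  0.002 -1.   ] q [-0.72  0.25  1.78 -0.    1.12 -0.55] F [-0.1 -0.1 -0.1] gap -0.0003
```

View pics/l8s.png

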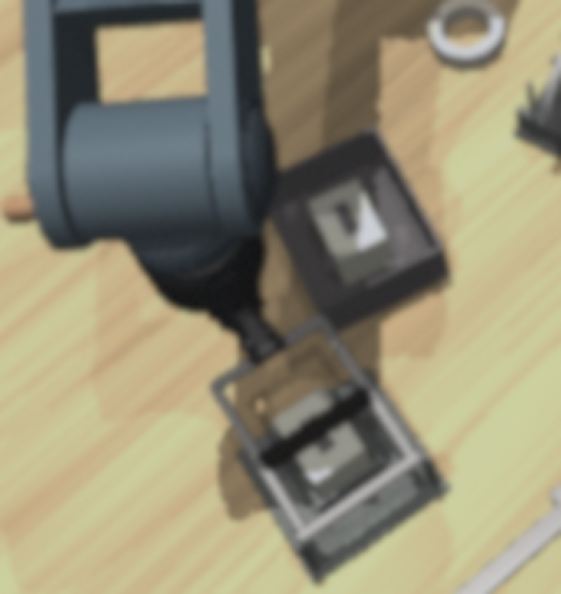

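Emit:
{"api": "jog_arm", "payload": {
  "commands": [
    [0,0,-0.4,0,0],
    [0,0,-0.35,0,0],
    [0,0,-0.2,0,0],
    [0,0,0,0,0],
    [0,0,0,0,0]
  ]
}}

```text
t: 42.43
ee_pos: [0.5133, -0.298, 0.0788]
eef_rot: [2.575, 1.569, 2.409]
wrist_force: [0.8, 0.7, 0.6]
finger_gap: -0.0002
```

Emit:
{"api": "jog_arm", "payload": {
  "commands": [
    [0,0,-0.08,0,0],
    [0,0,0,0,0],
    [0,0,0,0,0]
  ]
}}

```text
t: 42.68
ee_pos: [0.5139, -0.2985, 0.0768]
eef_rot: [-0.527, 1.57, -0.693]
wrist_force: [0.1, 0.7, -0.9]
finger_gap: -0.0003
```

Emit:
{"api": "jog_arm", "payload": {
  "commands": [
    [0,0,-0.06,0,0],
    [0,0,0,0,0],
    [0,0,0,0,0]
  ]
}}

```text
t: 42.93
ee_pos: [0.514, -0.2987, 0.0744]
eef_rot: [-0.553, 1.57, -0.719]
wrist_force: [1.5, -0.5, 0.9]
finger_gap: 0.0
```

Emit:
{"api": "jog_arm", "payload": {
  "commands": [
    [0,0,-0.06,0,0],
    [0,0,0,0,0],
    [0,0,0,0,0]
  ]
}}

```text
t: 43.18
ee_pos: [0.5138, -0.2985, 0.0717]
eef_rot: [-0.57, 1.57, -0.736]
wrist_force: [0.9, -0.9, 1.0]
finger_gap: -0.0001
```

Emit:
{"api": "jog_arm", "payload": {
  "commands": [
    [0,0,-0.06,0,0],
    [0,0,0,0,0],
    [0,0,0,0,0]
  ]
}}

```text
t: 43.43
ee_pos: [0.514, -0.2987, 0.0707]
eef_rot: [-2.608, 1.57, -2.774]
wrist_force: [-3.5, 1.8, 10.3]
finger_gap: -0.0001
```

```bash
python3 look.py l9; python3 - <<'E'
from ov import *
S,T=pickle.load(open('im3.pkl','rb'));crop(S,150,260,90,100,'pics/l9o.png',6)
E
```

```text
t 43.43 pos [ 0.514  -0.2987  0.0707] jawyaw -9.49 tilt [-0. -0. -1.] q [-0.72  0.31  1.8  -0.    1.03 -0.55] F [-3.5  1.8 10.3] gap -0.0001
```

View pics/l9o.png

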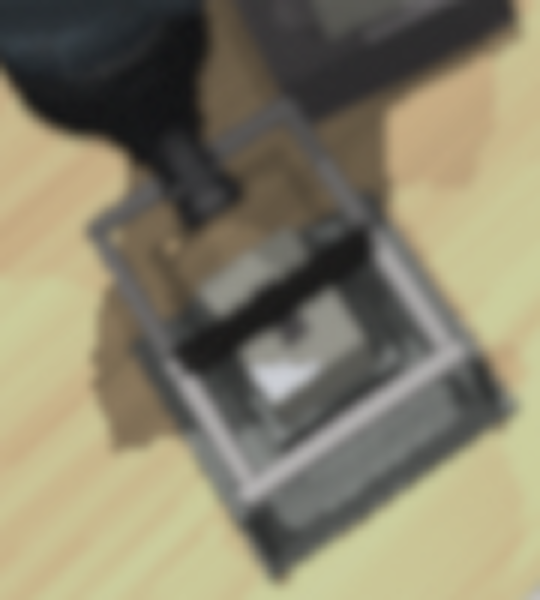

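Emit:
{"api": "jog_arm", "payload": {
  "commands": [
    [0,0,-0.05,0,0],
    [0,0,0,0,0],
    [0,0,0,0,0]
  ]
}}

```text
t: 43.78
ee_pos: [0.5141, -0.2987, 0.0705]
eef_rot: [-3.085, 1.57, 3.033]
wrist_force: [-8.6, 6.4, 21.1]
finger_gap: 0.0003
```

Emit:
{"api": "jog_arm", "payload": {
  "commands": [
    [0,0,-0.05,0,0],
    [0,0,0,0,0],
    [0,0,0,0,0]
  ]
}}

```text
t: 44.03
ee_pos: [0.5142, -0.2988, 0.0703]
eef_rot: [3.106, 1.569, 2.941]
wrist_force: [-13.5, 7.8, 32.0]
finger_gap: 0.0003
```

Emit:
{"api": "jog_arm", "payload": {
  "commands": [
    [0,0,0.3,0,0],
    [0,0,0.5,0,0],
    [0,0,0.8,0,0],
    [0,0,0.8,0,0],
    [0,0,0.8,0,0],
    [-0.5,0.6,0,0,0],
    [-0.5,0.8,0,0,0],
    [-0.5,0.8,0,0,0],
    [-0.5,0.8,0,0,0],
    [-0.2,0.8,0,0,0],
    [0,0.8,0,0,0],
    [0,0.8,0,0,0],
    [0,0,0,0,0],
    [0,0,0,0,0]
  ]
}}

```text
t: 45.2
ee_pos: [0.4254, -0.0812, 0.193]
eef_rot: [-2.757, 1.571, -2.92]
wrist_force: [0.7, -0.2, -0.4]
finger_gap: -0.0001
```

```bash
python3 look.py e1; cat > fit4.py <<'E'
from fit import *
exec(open('fit2.py').read().split("rs=(155")[0].split("gs=grey")[1].split('\n',1)[1])
S,T=pickle.load(open('im3.pkl','rb'));pc=[.5808,-.3086,-.165]
L=[]
for th in(0,.1):
    P=bail(th)
    L.append(overlay('scene',S,P,pc,(150,240,270,365),'/tmp/a.png',4))
    b=overlay('top',T,P,pc,(350,410,160,220),'/tmp/a.png',4)
    L.append(cv2.copyMakeBorder(b,0,L[0].shape[0]-b.shape[0],0,0,0))
L=np.vstack([np.hstack(L[:2]),np.hstack(L[2:])]);k=min(1,600/L.shape[0]);cv2.imwrite('pics/e1o.png',cv2.resize(L,None,fx=k,fy=k))
E
python3 fit4.py
```

```text
t 45.2 pos [ 0.4254 -0.0812  0.193 ] jawyaw -9.34 tilt [-0. -0. -1.] q [-0.45 -0.25  2.13 -0.    1.27 -0.29] F [ 0.7 -0.2 -0.4] gap -0.0001
```

View pics/e1o.png

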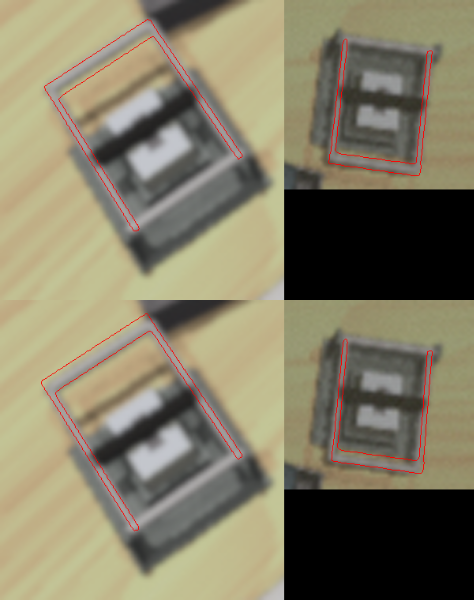

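View pics/e1S.png

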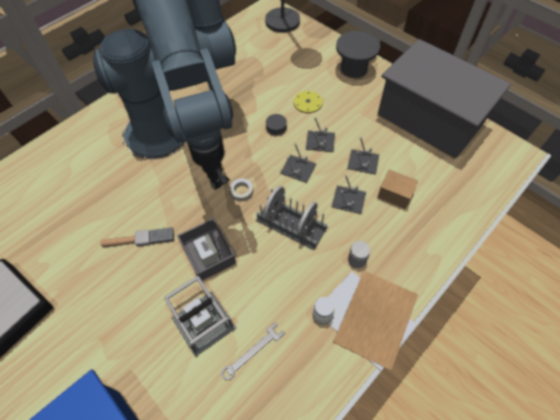

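View pics/e1T.png

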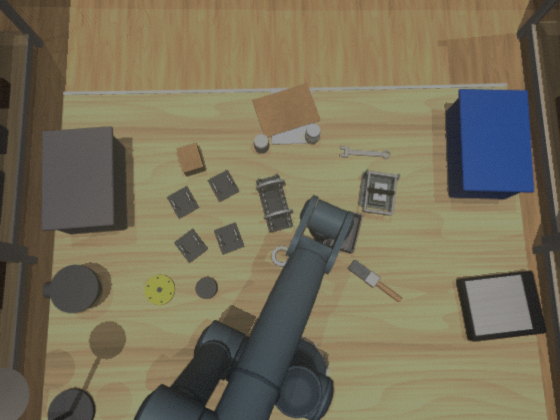

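```bash
python3 - <<'E'
from ov import *
S,T=pickle.load(open('im3.pkl','rb'))
a=cv2.resize(S[175:255,245:340,::-1],None,fx=5,fy=5,interpolation=cv2.INTER_CUBIC);b=cv2.resize(T[165:245,245:305,::-1],None,fx=5,fy=5,interpolation=cv2.INTER_CUBIC)
cv2.imwrite('pics/e1r.png',np.hstack([a,b]))
E
```

```text
(no output)
```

View pics/e1r.png

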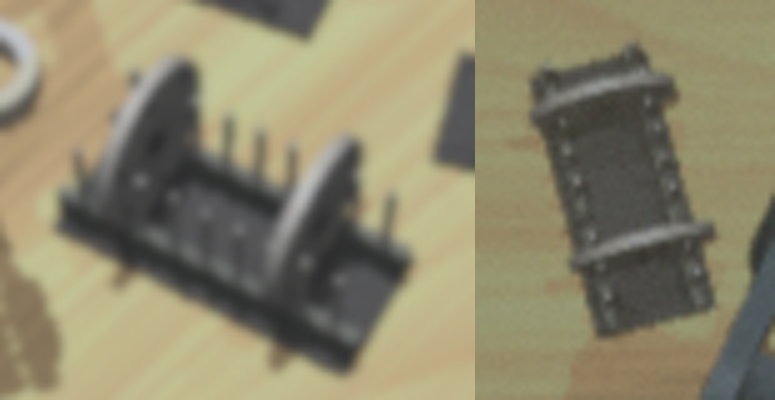

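```bash
python3 -c "
from workcell import robot
print(robot.close_job())"
```

```text
the job is handed in; nothing more can be done
None
```

The whole job was done as asked and handed in at about 45 s of the 210 s allowed; no verdict was reported.

- **Covers:** only two were present, and the yellow look-alike was left alone. Each now stands in a slot of its own in the rack, at about x = -50 and +50 mm. The last pictures show both upright, leaning slightly within the slot play.
- **Desiccant:** I opened the clamp, put the used cartridge in the bin, where it stands upright, and set the fresh one in the holder. The fresh cartridge had been knocked about 35 mm aside during the run, so I measured its position again before gripping it. Its first insertion caught on a pocket wall at about 30 N. After backing off and shifting about 2.5 mm it went in without force.
- **Clamp:** I pressed the bar down to its stop. The fingers stopped at 70.5 mm against the 71 mm expected for the bar's top when closed, and 32 N did not move it further. The closed (0 rad) outline matches both cameras.
- **Checks that disagreed:** the two cameras differed by up to about 5 mm in x on most fits (9 mm on the first cradle fit), so I used combined fits of both. The contact forces while placing agreed with those. In the last pictures the other things on the bench look unmoved, and the arm touches nothing.

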